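# Rack the rinsed staining jars to drain

## Task

Rack the rinsed square staining jars to drain: lift the aluminium retaining bar off the drain rack and lay it aside on the bench, then stand every jar on the bench mouth down on the tray of the drain rack, in line between the two blue posts so that the bar will pass over each of them (turn over those that stand mouth up). Finally lay the bar back across the rack in the slots of both posts, centred with its red grip on top, and leave the white capped sample bottle and the petri dish where they are.

Things in the scene. Friction and masses are not known exactly. Their poses are not given: they have to be found in the camera images.
- rack: drain rack fixed to the bench: steel tray 110 (its x) by 345 mm (its y), tray top at z = 8 mm, lips to 14 mm along both long edges. Blue end posts centred at y = +-164 mm, 60 wide (x), 12 thick (y), 118 mm tall, each with an open slot 24 mm wide (x), centred, slot floor at z = 97 mm. Origin: centre of underside; z up, +x roughly away from the robot, y along the row.
- bar: retaining bar, aluminium, 370 mm long (its x), 14 x 14 mm, with a red grip tab on top of its middle: 60 mm along the bar, 12 mm thick, from 14 to 44 mm above the bar's underside; about 0.2 kg. Origin: centre of the underside; z up through the tab. Starts loose in the slots of the empty rack. Room to lay it aside, pointing ahead: on the black bench near x = 0.50, y = 0.44 m.
- jar_1: square white staining jar, 50 x 50 mm, 66 mm tall, walls 4 mm, closed floor 5 mm, open mouth, blue band round its foot and blue underside; 0.12 kg. Origin: centre of the outside of the closed floor; its z points from floor to mouth, x and y are square to its flat sides, on which it can lie still. Stands mouth up or mouth down at the start; may be absent.
- jar_2: square white staining jar, 50 x 50 mm, 66 mm tall, walls 4 mm, closed floor 5 mm, open mouth, blue band round its foot and blue underside; 0.12 kg. Origin: centre of the outside of the closed floor; its z points from floor to mouth, x and y are square to its flat sides, on which it can lie still. Stands mouth up or mouth down at the start; may be absent.
- jar_3: square white staining jar, 50 x 50 mm, 66 mm tall, walls 4 mm, closed floor 5 mm, open mouth, blue band round its foot and blue underside; 0.12 kg. Origin: centre of the outside of the closed floor; its z points from floor to mouth, x and y are square to its flat sides, on which it can lie still. Stands mouth up or mouth down at the start; may be absent.
- jar_4: square white staining jar, 50 x 50 mm, 66 mm tall, walls 4 mm, closed floor 5 mm, open mouth, blue band round its foot and blue underside; 0.12 kg. Origin: centre of the outside of the closed floor; its z points from floor to mouth, x and y are square to its flat sides, on which it can lie still. Stands mouth up or mouth down at the start; may be absent.
- bottle_a: loose white capped sample bottle, 54 mm diameter, 98 mm tall, a bystander; origin at the centre of its underside
- petri_a: loose closed petri dish, 57 mm diameter, 15 mm tall, a bystander; origin at the centre of its underside
Things that resemble listed ones, but are neither listed nor needed, are in the scene too. Leave any turquoise look-alike of the jar_3 alone.

How it is judged:
On the way, in this order (a step that is already met when the one before it is completed fails the run):
1. the retaining bar is off the rack, laid on the bench and let go (height (world z) of bar below 0.03 m and horizontal distance between bar and rack above 0.065 m and linear speed of bar below 0.03 m/s and contact force between bar and the fingers below 0.05 N), for 0.2 s.
2. all the jars stand mouth down on the rack's tray, in line between the posts, let go (x of jar_1 in the frame of rack between -0.028 and 0.028 m and y of jar_1 in the frame of rack between -0.14 and 0.14 m and z of jar_1 in the frame of rack between 0.067 and 0.081 m and angle between each of jar_1, jar_2, jar_3, jar_4's own z axis and vertical above 3 rad and contact force between each of jar_1, jar_2, jar_3, jar_4 and the fingers below 0.05 N and x of jar_2 in the frame of rack between -0.028 and 0.028 m and y of jar_2 in the frame of rack between -0.14 and 0.14 m and z of jar_2 in the frame of rack between 0.067 and 0.081 m and x of jar_3 in the frame of rack between -0.028 and 0.028 m and y of jar_3 in the frame of rack between -0.14 and 0.14 m and z of jar_3 in the frame of rack between 0.067 and 0.081 m and x of jar_4 in the frame of rack between -0.028 and 0.028 m and y of jar_4 in the frame of rack between -0.14 and 0.14 m and z of jar_4 in the frame of rack between 0.067 and 0.081 m), for 0.2 s.
At the end, for the whole second after the job is handed in: Every jar present stands mouth down on the tray, centre within 28 mm of the rack's centre line and 140 mm of its middle along the row; the bar lies level in both slots, tab up, centred within 15 mm along the row and 11 mm across; bar at rest, all released (all of step 2 and x of bar in the frame of rack between -0.011 and 0.011 m and y of bar in the frame of rack between -0.015 and 0.015 m and z of bar in the frame of rack between 0.091 and 0.102 m and angle between the x axis of bar and the y axis of rack, either way round below 0.08 rad and angle between bar's own z axis and vertical below 0.15 rad and linear speed of bar below 0.03 m/s and contact force between bar and the fingers below 0.05 N); the robot touches nothing.
It fails at once if the sample bottle or the petri dish is shifted by more than 40 mm or the bottle knocked over (distance of any of bottle_a, petri_a from where it was at the start of the episode above 0.04 m or angle between bottle_a's own z axis and vertical above 0.6 rad).
It fails at once if a jar or the bar falls off the bench (height (world z) of any of jar_1, jar_2, jar_3, jar_4, bar below -0.1 m).
Of jar_2, jar_3, jar_4 only 1 to 2 are there at a start; the rules pass over those that are not, and their reading is None.
At some moment in a run one of jar_1, jar_2, jar_3, jar_4 may be knocked a few centimetres aside while the robot is not near it.
It also fails if it takes over 210 s, if anything falls off the work surface, if the arm or the gripper's body presses on something with over 40 N, if the wrist force passes 120 N, or if a joint passes its speed limit or range.

## Robot

A 6-joint arm with a two-finger parallel gripper is mounted at the origin on a cart in front of the work surface, level with it; the furniture and walls round the work are solid. World frame = base frame: x ahead of the robot, y to its left, z up, the work surface at z = 0. Lengths are in m, angles in rad, forces in N, time in s.
With the tool pointing down it reaches from about 0.35 to 0.975 m from the base axis. Payload 4.9 kg.
Tool frame: the origin (TCP) lies at the very end of the fingers, on their centre line; the grasp point (between the pads) lies 19 mm behind it; z points along the fingers, y is the line along which they close (so a half turn about z gives the same grasp; the last joint's range is limited). The gripper opens to 85 mm and grips with 20 to 120 N. Pads are 22 mm wide; open, the fingers measure 114 mm over their backs; the gripper's body (76 mm by 85 mm) begins 54 mm behind the grasp point. The pads swing forward as they close: fully open they stand 13 mm farther back than shut.
Start: joints at [-1.233, 0.053, 1.613, -0, 1.476, -0.119], TCP at [0.276, -0.561, 0.192] pointing down, gripper open.
Joint ranges: [-3.01, 3.01], [-1.01, 2.22], [0.06, 2.58], [-1.02, 4.17], [0.09, 2.62], [-3.14, 3.14]. Speed limits (rad/s): [2.57, 2.57, 3.14, 3.14, 3.14, 3.14].

## Interface

Orientations are given as a rotation vector (axis times angle).
In Python, from station import get_obs, optics, ctrl gives the robot as it stands.
- The arm moves only by the shell command python3 -m pendant 'ROWS' [FORCE]. ROWS is JSON, a list of rows, each a list of 3 entries, a list of its own where there are three numbers: the shift along the tool's x, y, z in mm, then the turn, a rotation vector about the tool's x, y, z in rad, then the opening, from 0 (shut) to 1 (fully open). A call has 1 to 12 rows; each row shifts and turns the commanded pose from where the row before left it, along the tool's axes as they then stand; what a row does not reach is not made up. A row lasts 1/12 s, in which the tool goes at most 41.7 mm and 7.16 degrees, less where a joint would pass 70% of its speed; a pose out of reach is approached as far as the arm can. A call is refused whole if a number of a shift passes 41.7 or a number of a turn 0.125, either way. A call with a gripper value outside its range is refused whole. The fingers move at their own pace and stop on an object; FORCE is the grip in N (left out, the last holds). Time passes only in rows, so rows that do not move let the fingers close. It gives the time, the measured TCP pose, the force, the opening and the grip force at its end, in the units of the state.
- get_obs(): the state, without advancing time (a new reading comes with each control period).
- optics.get_image(name): name is "side" or "top" or "wrist"; returns the picture (384x512x3 uint8, red, green, blue); there is no depth.
- optics.camera_model(name): a dict with "fx", "fy", "cx", "cy" (pixels), "cam_to_world" (4x4, takes a point from camera to world coordinates). Camera axes: x right, y up, looking along -z (the intrinsics and any distortion apply to the point x, -y, -z); pixel columns grow to the right and rows downward; lengths in m; the calibration is good to about 2 mm. A picture is of the moment at which its call begins: read the wrist's pose just before it. camera_model takes no time and is no camera call; for the wrist camera it gives the pose at the moment of the call.
- ctrl.finish_job(): hands the job in; it is judged then, once.
The state is a dict: "t": time; "q": joint angles; "dq": joint speeds; "effort": joint torques, N m; "tool_pos": TCP position; "tool_rot": TCP orientation; "contact_force": force on the tool from outside, world axes, zero at the start; "wrist_torque": the same for the moment, N m; "opening": finger opening in m; "grip_force": force on a finger pad.
Only numpy, scipy, OpenCV 4.12 (cv2) and the standard library are available. Lean on these libraries where they do the work, as an engineer would, in place of code of your own. Each camera call takes 0.05 s, during which the arm holds its last target. There are 200 camera calls.

## Working session

There is one attempt and no reset: what is moved stays moved. The work goes in short steps, Python scripts to look and compute and a shell command to move; the robot and the scene stay as the last step left them, time stands still between calls to the robot, and variables do not carry over. Pictures are saved under pics/ and viewed, at most 14 in all, crops included, and the job is handed in when it is done.

```bash
ls; mkdir -p pics; cat > h.py <<'E'
import numpy as np, cv2
from scipy.spatial.transform import Rotation as R
from station import get_obs, optics, ctrl
def snap(n,f):
    im=optics.get_image(n); cv2.imwrite('pics/'+f,im[:,:,::-1]); return im
def ray(n,u,v,m=None):
    m=m or optics.camera_model(n); T=np.array(m['cam_to_world'])
    d=T[:3,:3]@np.array([(u-m['cx'])/m['fx'],-(v-m['cy'])/m['fy'],-1]); return T[:3,3],d
def atz(n,u,v,z,m=None):
    o,d=ray(n,u,v,m); return o+d*(z-o[2])/d[2]
def tri(a,b):
    (o1,d1),(o2,d2)=a,b
    s=np.linalg.lstsq(np.c_[d1,-d2],o2-o1,rcond=None)[0]
    p,q=o1+d1*s[0],o2+d2*s[1]; return (p+q)/2,np.linalg.norm(p-q)
def proj(n,P,m=None):
    m=m or optics.camera_model(n); T=np.linalg.inv(np.array(m['cam_to_world']))
    p=T[:3,:3]@np.array(P)+T[:3,3]; return m['cx']+m['fx']*p[0]/-p[2], m['cy']-m['fy']*p[1]/-p[2]
E
python3 - <<'E'
from h import *
np.set_printoptions(precision=3,suppress=True)
for n in('top','side'):
    snap(n,n+'0.png'); print({k:np.array(v) for k,v in optics.camera_model(n).items()})
o=get_obs(); print(o['t'],o['tool_pos'],R.from_rotvec(o['tool_rot']).as_matrix(),o['opening'])
E
```

```text
pics
{'fx': array(431.022), 'fy': array(431.022), 'cx': array(256.586), 'cy': array(189.373), 'cam_to_world': array([[-0.02 ,  0.983, -0.181,  0.247],
       [-1.   , -0.024, -0.02 ,  0.038],
       [-0.024,  0.18 ,  0.983,  1.609],
       [ 0.   ,  0.   ,  0.   ,  1.   ]])}
{'fx': array(355.9), 'fy': array(355.9), 'cx': array(259.406), 'cy': array(185.948), 'cam_to_world': array([[-0.961,  0.146, -0.235,  0.244],
       [-0.276, -0.544,  0.792,  1.021],
       [-0.012,  0.826,  0.563,  0.76 ],
       [ 0.   ,  0.   ,  0.   ,  1.   ]])}
0.1 [ 0.275 -0.56   0.191] [[ 0.897  0.441 -0.001]
 [ 0.441 -0.897  0.002]
 [ 0.    -0.002 -1.   ]] 0.08517944154265165
```

View pics/top0.png

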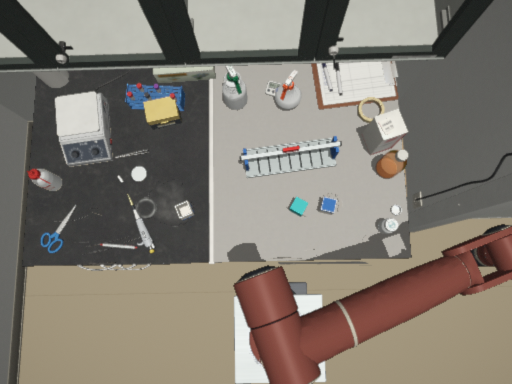

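View pics/side0.png

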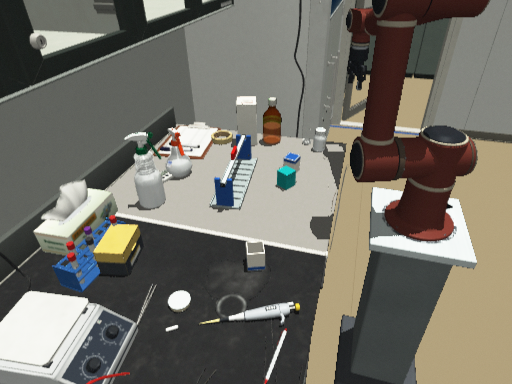

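```bash
python3 - <<'E'
import cv2,numpy as np
a=cv2.imread('pics/top0.png')
x=cv2.resize(a[120:270,150:420],None,fx=2.95,fy=2.95,interpolation=cv2.INTER_CUBIC)
cv2.imwrite('pics/c1.png',x)
E
```

```text
(no output)
```

View pics/c1.png

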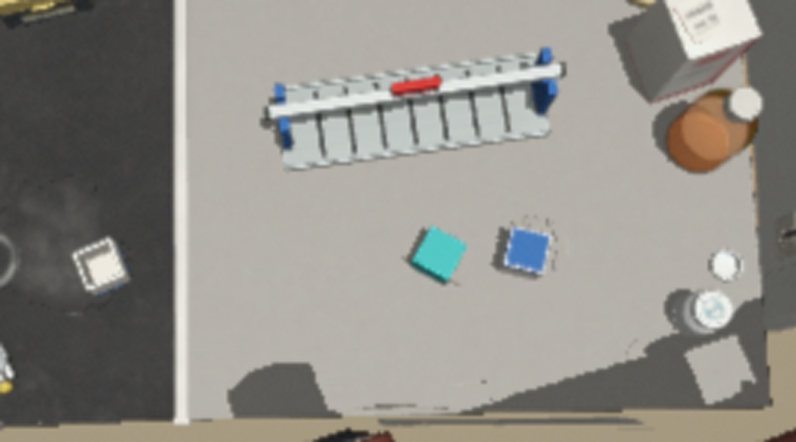

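```bash
cat >> h.py <<'E'
def blobs(im,lo,hi,box,mn=8):
    u0,v0,u1,v1=box; h=cv2.cvtColor(np.ascontiguousarray(im),cv2.COLOR_RGB2HSV)[v0:v1,u0:u1]
    m=cv2.inRange(h,lo,hi); n,l,s,c=cv2.connectedComponentsWithStats(m)
    out=[]
    for i in range(1,n):
        if s[i,4]>=mn:
            p=np.argwhere(l==i)[:,::-1].astype(np.float32)
            out.append((int(s[i,4]),c[i]+[u0,v0],cv2.boxPoints(cv2.minAreaRect(p))+[u0,v0]))
    return sorted(out,key=lambda t:-t[0])
E
python3 - <<'E'
from h import *
np.set_printoptions(precision=3,suppress=True)
T=cv2.imread('pics/top0.png')[:,:,::-1];S=cv2.imread('pics/side0.png')[:,:,::-1]
BL=((100,120,60),(125,255,255));RD=((0,150,90),(8,255,255));WH=((0,0,200),(179,40,255))
for nm,c,bt,bs in (('jar blue',BL,(315,190,345,220),(280,145,305,172)),('posts',BL,(235,130,345,180),(210,130,255,210)),('red',RD,(280,140,305,155),(225,140,245,165)),('jarup',WH,(172,198,196,222),(244,236,268,262))):
    print(nm)
    for n,im,b in(('top',T,bt),('side',S,bs)):
        for s,ct,bx in blobs(im,*c,b)[:4]: print(n,s,ct,bx.round(1).tolist())
print(atz('top',299,206,.066))
cv2.imwrite('pics/c2.png',np.hstack([cv2.resize(S[130:215,205:315],None,fx=4,fy=4,interpolation=2)[:,:,::-1],cv2.resize(S[230:281,230:280],(340,340),interpolation=2)[:,:,::-1]]))  if 0 else None
a=cv2.resize(S[130:215,205:315],(440,340),interpolation=2);b=cv2.resize(S[235:277,235:277],(340,340),interpolation=2)
cv2.imwrite('pics/c2.png',np.hstack([a,b])[:,:,::-1])
E
```

```text
jar blue
top 124 [328.548 204.089] [[321.5, 208.3], [323.7, 197.5], [335.2, 199.8], [333.1, 210.6]]
side 50 [291.62 156.1 ] [[285.7, 157.2], [286.9, 152.2], [297.3, 154.8], [296.1, 159.8]]
side 23 [290.478 160.609] [[283.9, 159.0], [299.0, 158.0], [299.2, 161.7], [284.2, 162.7]]
posts
top 60 [334.133 151.25 ] [[331.0, 147.0], [338.0, 147.0], [338.0, 157.0], [331.0, 157.0]]
top 25 [246.28 163.96] [[244.5, 160.1], [247.0, 159.8], [248.1, 168.9], [245.6, 169.2]]
top 13 [334.615 138.538] [[333.0, 137.0], [336.0, 137.0], [336.0, 140.0], [333.0, 140.0]]
top 13 [244.385 151.385] [[243.0, 149.0], [245.0, 149.0], [245.0, 154.0], [243.0, 154.0]]
side 401 [223.908 192.571] [[215.0, 178.0], [232.0, 178.0], [232.0, 205.0], [215.0, 205.0]]
side 211 [245.498 148.739] [[237.0, 135.0], [250.0, 135.0], [250.0, 158.0], [237.0, 158.0]]
side 28 [237.357 138.143] [[236.0, 135.0], [239.0, 135.0], [239.0, 143.0], [236.0, 143.0]]
red
top 52 [290.75  148.596] [[282.7, 148.4], [298.0, 145.8], [298.5, 149.1], [283.3, 151.6]]
side 53 [233.302 152.226] [[229.0, 158.0], [233.3, 145.1], [237.5, 146.5], [233.2, 159.4]]
jarup
top 89 [185.303 210.416] [[178.8, 208.6], [188.0, 204.0], [192.0, 212.0], [182.8, 216.6]]
side 127 [256.024 241.693] [[241.3, 249.7], [244.1, 235.4], [267.6, 240.1], [264.7, 254.3]]
side 30 [249.033 250.533] [[240.6, 246.9], [246.0, 242.0], [256.0, 253.0], [250.6, 257.9]]
[ 0.465 -0.083  0.066]
```

View pics/c2.png

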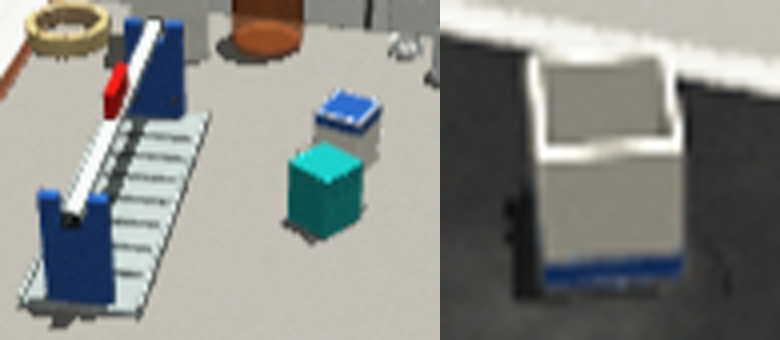

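```bash
python3 - <<'E'
from h import *
np.set_printoptions(precision=4,suppress=True)
print('down',tri(ray('top',328.5,204.1),ray('side',291.6,155.8)))
print('up',tri(ray('top',184.5,210.2),ray('side',255.5,248)))
print('tab top',tri(ray('top',290.7,148.2),ray('side',233.5,150)))
f=lambda u,v:(150+u/2.95,120+v/2.95)
A=atz('top',*f(265,111.5),.111);B=atz('top',*f(563,69.5),.111);print('bar',A,B,np.linalg.norm(A-B),(A+B)/2,np.degrees(np.arctan2(*(A-B)[:2])))
g=lambda u,v:(205+u/4,130+v/4)
print('postL in',tri(ray('top',*f(280,86)),ray('side',*g(48,191))))
for p in ([[321.5, 208.3], [323.7, 197.5], [335.2, 199.8], [333.1, 210.6]]): print('jd',atz('top',*p,.066))
for p in ([(72,258),(112,237),(130,272),(90,293)]): print('ju',atz('top',*f(*p),.066))
for p in ([(245.7,242.2),(263.7,242.2),(265,253.6),(247.4,254.2)]): print('ju side',atz('side',*p,.066))
for q in((391,226,.098),(396,210,.015),(139,174,.015)): print('bys',atz('top',*q))
# rack tray corners from crop
for q in((288,168),(550,130),(545,55)): print('tray',atz('top',*f(*q),.014))
E
```

```text
down (array([ 0.469 , -0.1895,  0.0674]), np.float64(0.0012939180902038188))
up (array([0.4613, 0.3324, 0.0591]), np.float64(0.0007623976186205606))
tab top (array([ 0.6609, -0.0566,  0.1365]), np.float64(0.0019045200648607297))
bar [0.6385 0.1252 0.111 ] [ 0.6815 -0.2382  0.111 ] 0.3658776941166307 [ 0.66   -0.0565  0.111 ] -6.749362776987792
postL in (array([0.6652, 0.1054, 0.1169]), np.float64(0.006204674956255384))
jd [ 0.4552 -0.1638  0.066 ]
jd [ 0.4943 -0.1736  0.066 ]
jd [ 0.4849 -0.2145  0.066 ]
jd [ 0.4459 -0.2049  0.066 ]
ju [0.4708 0.3679 0.066 ]
ju [0.4958 0.3187 0.066 ]
ju [0.4518 0.2962 0.066 ]
ju [0.4271 0.3451 0.066 ]
ju side [0.4927 0.3243 0.066 ]
ju side [0.4439 0.3109 0.066 ]
ju side [0.4286 0.3529 0.066 ]
ju side [0.4739 0.3677 0.066 ]
bys [ 0.383  -0.3979  0.098 ]
bys [ 0.4493 -0.4448  0.015 ]
bys [0.6102 0.5161 0.015 ]
tray [0.5884 0.1023 0.014 ]
tray [ 0.6297 -0.235   0.014 ]
tray [ 0.7297 -0.2339  0.014 ]
```

```bash
cat >> h.py <<'E'
def plan(P,M=None):
    "tool-frame shift (mm) and turn (rotvec) from the present pose to TCP P, rotation M"
    o=get_obs(); C=R.from_rotvec(o['tool_rot']); d=C.inv().apply(np.array(P)-o['tool_pos'])*1000
    r=(C.inv()*M).as_rotvec() if M is not None else None
    print('pos',np.round(o['tool_pos'],4),'shift',np.round(d,1),'turn',None if r is None else np.round(r,3),'open',round(o['opening'],4),'grip',round(o['grip_force'],1))
def down(az):  # tool z down, tool y at azimuth az (deg)
    y=np.array([np.cos(np.radians(az)),np.sin(np.radians(az)),0]);z=np.array([0,0,-1.]);x=np.cross(y,z)
    return R.from_matrix(np.c_[x,y,z])
E
S='[[30,-15,-8],[0,0,0],1]'
python3 -m pendant "[[[0,0,-20],[0,0,0],0.5],[[0,0,-20],[0,0,0],0.5],[[15,-7,0],[0,0,0],0.5],[[30,-15,0],[0,0,0],0.5],[[30,-15,0],[0,0,0],0.5],[[30,-15,0],[0,0,0],0.5],[[30,-15,0],[0,0,0],0.5],[[30,-15,0],[0,0,0],0.5],[[30,-15,0],[0,0,0],0.5],[[30,-15,0],[0,0,0],0.5],[[30,-15,0],[0,0,0],0.5],[[30,-15,0],[0,0,0],0.5]]" 40
python3 -m pendant "[[[30,-15,0],[0,0,0],0.5],[[30,-15,0],[0,0,0],0.5],[[30,-15,0],[0,0,0],0.5],[[30,-15,0],[0,0,0],0.5],[[30,-15,0],[0,0,0],0.5],[[30,-15,0],[0,0,0],0.5],[[30,-15,0],[0,0,0],0.5],[[30,-15,0],[0,0,0],0.5],[[20,-10,0],[0,0,0],0.5],[[20,-10,0],[0,0,-0.11],0.5],[[0,0,0],[0,0,-0.12],0.5],[[0,0,0],[0,0,-0.12],0.5]]"
python3 -m pendant "[[[0,0,0],[0,0,-0.12],0.5],[[0,0,0],[0,0,-0.12],0.5],[[0,0,0],[0,0,-0.12],0.5],[[0,0,0],[0,0,-0.12],0.5],[[0,0,0],[0,0,-0.12],0.5],[[0,0,0],[0,0,-0.12],0.5],[[0,0,0],[0,0,-0.12],0.5],[[0,0,0],[0,0,-0.04],0.5],[[0,0,0],[0,0,0],0.5]]"
python3 - <<'E'
from h import *
plan([.66,-.0565,.23],down(6.75)); print(get_obs()['q'])
import json
np.set_printoptions(precision=4,suppress=True)
m=optics.camera_model('wrist');print(np.array(m['cam_to_world']),m['fx'],m['cx'],m['cy'])
snap('wrist','w1.png')
for x in(.315,.5,.685): print(proj('top',[x,.44,.01]))
print(proj('wrist',[.66,-.0565,.141],m))
E
```

```text
t: 1.1
tool_pos: [0.4693, -0.3054, 0.2308]
tool_rot: [-3.059, -0.711, 0.001]
contact_force: [1.2, -0.1, -0.3]
opening: 0.0422
grip_force: 0.0
t: 2.1
tool_pos: [0.6583, -0.0564, 0.2302]
tool_rot: [-2.883, -1.245, 0.003]
contact_force: [-0.2, -0.6, 0.6]
opening: 0.0425
grip_force: 0.0
t: 2.85
tool_pos: [0.6577, -0.0579, 0.2306]
tool_rot: [-2.087, -2.346, 0.001]
contact_force: [-0.1, 0.4, 0.4]
opening: 0.0427
grip_force: 0.0
pos [ 0.6577 -0.0579  0.2306] shift [1.1 2.4 0.6] turn [-0.002 -0.001 -0.001] open 0.0427 grip 0.0
[-2.00494125e-01  1.16304086e-01  1.48111719e+00  2.21449180e-04
  1.54588535e+00 -3.17397456e-01]
[[ 0.9932 -0.1116 -0.0324  0.6483]
 [ 0.1161  0.9477  0.2973  0.018 ]
 [-0.0025 -0.2991  0.9542  0.4127]
 [ 0.      0.      0.      1.    ]] 290.29372516368375 250.83473928083262 188.2868944173118
(np.float64(157.57153304368165), np.float64(251.8238510626788))
(np.float64(158.60930016450658), np.float64(202.3098689440727))
(np.float64(159.6052390182397), np.float64(154.79159860634252))
(np.float64(254.57477848821915), np.float64(178.63798070995227))
```

View pics/w1.png

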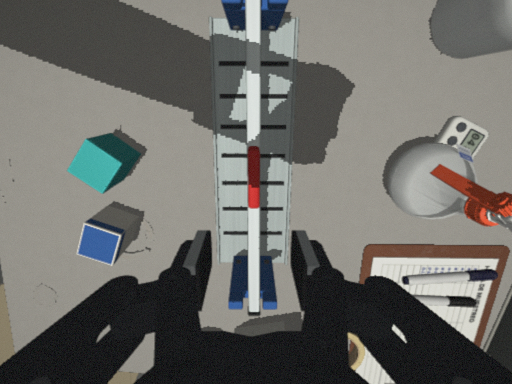

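```bash

python3 -m pendant "[[[1,2,20],[0,0,0],0.5],[[0,0,35],[0,0,0],0.5],[[0,0,30],[0,0,0],0.5],[[0,0,20],[0,0,0],0.5],[[0,0,9],[0,0,0],0.5],[[0,0,0],[0,0,0],0],[[0,0,0],[0,0,0],0],[[0,0,0],[0,0,0],0],[[0,0,0],[0,0,0],0],[[0,0,0],[0,0,0],0],[[0,0,0],[0,0,0],0],[[0,0,0],[0,0,0],0]]" 60
python3 - <<'E'
from h import *
np.set_printoptions(precision=4,suppress=True)
m=dict(fx=290.29,fy=290.29,cx=250.83,cy=188.29,cam_to_world=[[ 0.9932,-0.1116,-0.0324,0.6483],[0.1161,0.9477,0.2973,0.018],[-0.0025,-0.2991,0.9542,0.4127],[0,0,0,1]])
for p in((219,262),(285,263),(210,20),(298,20)): print('tray',atz('',*p,.014,m))
for p in((232,256),(274,256),(229,307),(278,307)): print('post',atz('',*p,.118,m))
for p in((249,311),(259,311)): print('barend',atz('',*p,.111,m))
plan([.66,-.0565,.116],down(6.75))
E
```

```text
t: 3.9
tool_pos: [0.6607, -0.0575, 0.1187]
tool_rot: [2.088, 2.346, 0.001]
contact_force: [-0.6, -0.1, 1.0]
opening: 0.0
grip_force: 0.0
tray [ 0.6264 -0.2321  0.014 ]
tray [ 0.7292 -0.2217  0.014 ]
tray [0.5875 0.1014 0.014 ]
tray [0.6939 0.1138 0.014 ]
post [ 0.6463 -0.1573  0.118 ]
post [ 0.6942 -0.1516  0.118 ]
post [ 0.6495 -0.2278  0.118 ]
post [ 0.7089 -0.2207  0.118 ]
barend [ 0.675  -0.2366  0.111 ]
barend [ 0.6875 -0.2352  0.111 ]
pos [ 0.6607 -0.0575  0.1187] shift [ 1.  -0.5  2.7] turn [ 0.001  0.    -0.002] open 0.0 grip 0.0
```

```bash
python3 - <<'E'
from h import *
snap('wrist','w2.png'); snap('side','s2.png')
a=cv2.imread('pics/w2.png');b=cv2.imread('pics/s2.png')[100:220,180:300]
cv2.imwrite('pics/c3.png',np.hstack([cv2.resize(a,(440,330)),cv2.resize(b,(330,330),interpolation=2)]))
E
```

```text
(no output)
```

View pics/c3.png

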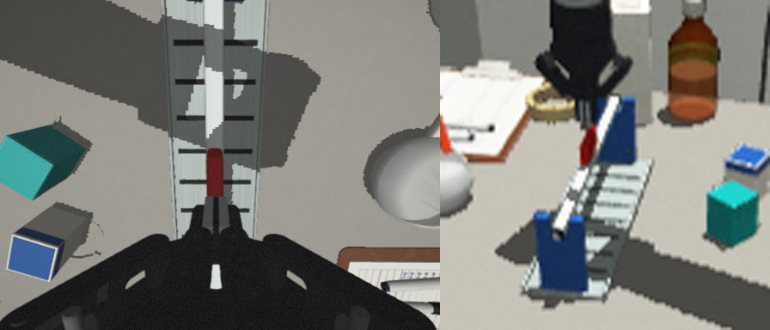

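```bash
python3 - <<'E'
from h import *
np.set_printoptions(precision=4,suppress=True)
o=get_obs();print(o['tool_pos'],o['opening'])
m=optics.camera_model('wrist')
for P in (o['tool_pos'],[.66,-.0565,.141],[.66,-.0565,.111]): print('side',proj('side',P),'wrist',proj('wrist',P,m),'top',proj('top',P))
S=cv2.imread('pics/s2.png')[:,:,::-1];W=cv2.imread('pics/w2.png')[:,:,::-1]
RD=((0,130,70),(8,255,255))
print(blobs(S,*RD,(220,130,250,170)),blobs(W,*RD,(200,120,300,300))[:2])
w1=cv2.imread('pics/w1.png')[:,:,::-1]
m1=dict(fx=290.29,fy=290.29,cx=250.83,cy=188.29,cam_to_world=[[ 0.9932,-0.1116,-0.0324,0.6483],[0.1161,0.9477,0.2973,0.018],[-0.0025,-0.2991,0.9542,0.4127],[0,0,0,1]])
b=blobs(w1,*RD,(230,130,280,230))[0];print(b)
for p in((253.5,148),(253.5,209)): print(atz('',*p,.141,m1))
cv2.imwrite('pics/c4.png',np.hstack([cv2.resize(W[140:300,170:350],(430,382),interpolation=2),cv2.resize(S[105:175,205:270],(355,382),interpolation=2)])[:,:,::-1])
E
```

```text
[ 0.6604 -0.0574  0.1182] 0.00013967284309838971
side (np.float64(233.72088077826686), np.float64(154.25095426945583)) wrist (np.float64(252.30601049211776), np.float64(215.5182765308528)) top (np.float64(290.69999085382756), np.float64(150.01452723939389))
side (np.float64(233.4104942663334), np.float64(148.90503793750133)) wrist (np.float64(252.01555485366876), np.float64(228.86254555688666)) top (np.float64(290.7999927113086), np.float64(148.3740157077524))
side (np.float64(233.8393160125305), np.float64(156.07749730830844)) wrist (np.float64(251.86675804085138), np.float64(210.28911501458646)) top (np.float64(290.34494739037206), np.float64(150.66455676062228))
[(59, array([233.4576, 152.6271]), array([[229.8462, 158.7692],
       [232.6923, 144.5385],
       [237.1154, 145.4231],
       [234.2692, 159.6538]]))] [(816, array([249.8627, 201.5833]), array([[240., 173.],
       [259., 173.],
       [259., 228.],
       [240., 228.]]))]
(609, array([253.4729, 178.514 ]), array([[248., 146.],
       [259., 146.],
       [259., 207.],
       [248., 207.]]))
[ 0.6554 -0.0269  0.141 ]
[ 0.6627 -0.088   0.141 ]
```

View pics/c4.png

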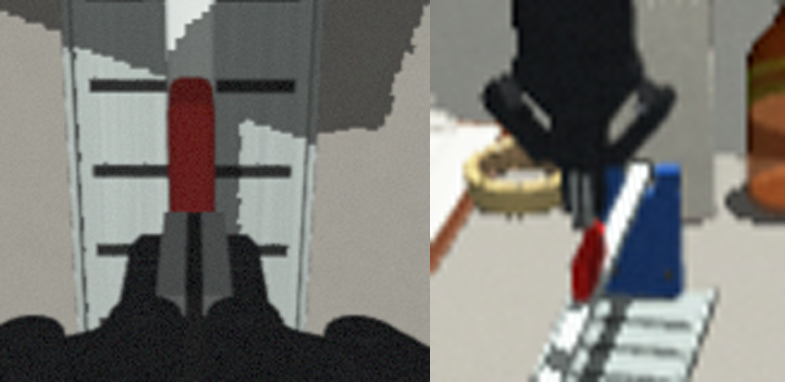

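```bash

python3 -m pendant "[[[0,0,-10],[0,0,0],0.45],[[0,0,0],[0,0,0],0.45],[[0,0,0],[0,0,0],0.45],[[0,0,0],[0,0,0],0.45],[[0,0,10],[0,0,0],0.45],[[0,0,9],[0,0,0],0.45],[[0,0,8],[0,0,0],0.45]]"
python3 -m pendant "[[[0,0,0],[0,0,0],0],[[0,0,0],[0,0,0],0],[[0,0,0],[0,0,0],0],[[0,0,0],[0,0,0],0],[[0,0,0],[0,0,0],0],[[0,0,0],[0,0,0],0],[[0,0,0],[0,0,0],0]]" 60
```

```text
t: 4.58
tool_pos: [0.6594, -0.0573, 0.0988]
tool_rot: [-2.088, -2.345, 0.002]
contact_force: [-0.1, 0.6, 0.9]
opening: 0.0385
grip_force: 0.0
t: 5.17
tool_pos: [0.6603, -0.0574, 0.1009]
tool_rot: [2.089, 2.346, 0.0]
contact_force: [-0.3, -0.1, -1.6]
opening: 0.0082
grip_force: 58.6
```

```bash

python3 -m pendant "[[[0,0,-10],[0,0,0],0],[[0,0,-20],[0,0,0],0],[[0,0,-30],[0,0,0],0],[[0,0,-40],[0,0,0],0],[[0,0,-40],[0,0,0],0],[[0,0,0],[0,0,0],0],[[0,0,0],[0,0,0],0]]"
python3 - <<'E'
from h import *
W=snap('wrist','w3.png');S=snap('side','s3.png')
plan([.54,.42,.25],down(90)); print(proj('wrist',get_obs()['tool_pos']),proj('side',get_obs()['tool_pos']))
cv2.imwrite('pics/c5.png',np.hstack([cv2.resize(W,(440,330),interpolation=2),cv2.resize(S[80:180,180:300],(350,330),interpolation=2)])[:,:,::-1])
E
```

```text
t: 5.75
tool_pos: [0.6625, -0.0578, 0.2468]
tool_rot: [2.084, 2.34, 0.007]
contact_force: [0.2, 0.4, -3.0]
opening: 0.0083
grip_force: 58.7
pos [ 0.6598 -0.0573  0.2403] shift [487.9 -63.7  -9.5] turn [-1.000e-03 -1.000e-03 -1.455e+00] open 0.0086 grip 58.7
(np.float64(252.26321892130554), np.float64(215.5266407865098)) (np.float64(232.04466428675198), np.float64(123.67948128193284))
```

View pics/c5.png

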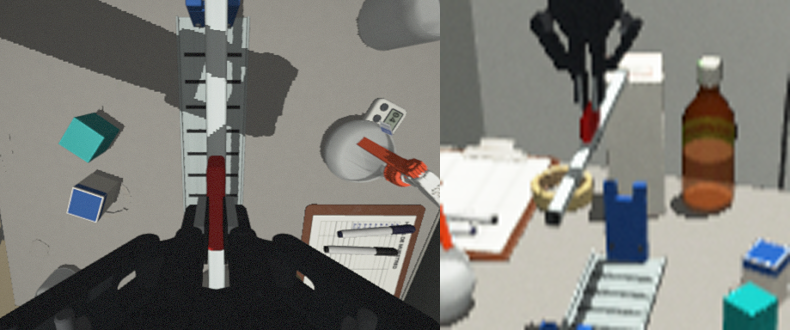

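```bash

python3 -m pendant "[[[15,-2,-5],[0,0,0],0],[[25,-3,-5],[0,0,0],0],[[32,-4,0],[0,0,0],0],[[32,-4,0],[0,0,0],0],[[32,-4,0],[0,0,0],0],[[32,-4,0],[0,0,0],0],[[32,-4,0],[0,0,0],0],[[32,-4,0],[0,0,0],0],[[32,-4,0],[0,0,0],0],[[32,-4,0],[0,0,0],0],[[32,-4,0],[0,0,0],0],[[32,-4,0],[0,0,0],0]]"
python3 -m pendant "[[[32,-5,0],[0,0,0],0],[[32,-5,0],[0,0,0],0],[[32,-5,0],[0,0,0],0],[[20,-5,0],[0,0,0],0],[[12,-3,0],[0,0,-0.05],0],[[0,0,0],[0,0,-0.1],0],[[0,0,0],[0,0,-0.12],0],[[0,0,0],[0,0,-0.12],0],[[0,0,0],[0,0,-0.12],0],[[0,0,0],[0,0,-0.12],0],[[0,0,0],[0,0,-0.12],0],[[0,0,0],[0,0,-0.12],0]]"
python3 -m pendant "[[[0,0,0],[0,0,-0.12],0],[[0,0,0],[0,0,-0.12],0],[[0,0,0],[0,0,-0.12],0],[[0,0,0],[0,0,-0.12],0],[[0,0,0],[0,0,-0.12],0],[[0,0,0],[0,0,-0.08],0],[[0,0,0],[0,0,-0.03],0],[[0,0,0],[0,0,0],0]]"
python3 -c "
from h import *
plan([.54,.42,.008],down(90)); print(get_obs()['q'])"
```

```text
t: 6.85
tool_pos: [0.5715, 0.2968, 0.2484]
tool_rot: [-2.087, -2.345, 0.006]
contact_force: [-0.1, 0.2, -1.6]
opening: 0.0084
grip_force: 58.7
t: 7.85
tool_pos: [0.5344, 0.4195, 0.2481]
tool_rot: [-0.895, -3.008, 0.005]
contact_force: [0.5, 0.4, -2.1]
opening: 0.0082
grip_force: 58.7
t: 8.52
tool_pos: [0.5345, 0.4195, 0.2483]
tool_rot: [0.198, -3.131, 0.003]
contact_force: [-0.5, 1.1, -1.6]
opening: 0.0085
grip_force: 58.7
pos [0.5345 0.4195 0.2483] shift [-6.500e+00  2.000e-01  2.403e+02] turn [-0.002 -0.004  0.126] open 0.0085 grip 58.7
[ 5.55780479e-01  1.56164568e-01  1.40843967e+00  3.90558942e-04
  1.58135509e+00 -1.14123102e+00]
```

```bash

python3 -m pendant "[[[-6,0,20],[0,0,0.06],0],[[0,0,30],[0,0,0.06],0],[[0,0,35],[0,0,0],0],[[0,0,35],[0,0,0],0],[[0,0,35],[0,0,0],0],[[0,0,30],[0,0,0],0],[[0,0,20],[0,0,0],0],[[0,0,12],[0,0,0],0],[[0,0,8],[0,0,0],0],[[0,0,6],[0,0,0],0]]"
python3 -m pendant "[[[0,0,4],[0,0,0],0],[[0,0,3],[0,0,0],0],[[0,0,0],[0,0,0],0]]"
```

```text
t: 9.35
tool_pos: [0.5417, 0.4203, 0.0189]
tool_rot: [0.008, -3.141, 0.001]
contact_force: [-0.5, 0.1, -1.7]
opening: 0.0088
grip_force: 58.7
t: 9.6
tool_pos: [0.5426, 0.4206, 0.0136]
tool_rot: [-0.008, 3.14, 0.001]
contact_force: [-0.2, -0.3, -2.1]
opening: 0.0084
grip_force: 58.7
```

```bash

python3 -m pendant "[[[0,0,4],[0,0,0],0],[[0,0,2],[0,0,0],0],[[0,0,0],[0,0,0],0]]"
python3 -m pendant "[[[0,0,2],[0,0,0],0],[[0,0,2],[0,0,0],0],[[0,0,0],[0,0,0],0]]"
```

```text
t: 9.85
tool_pos: [0.5421, 0.4202, 0.0067]
tool_rot: [0.008, -3.141, 0.0]
contact_force: [0.2, 0.5, -2.9]
opening: 0.0086
grip_force: 58.7
t: 10.1
tool_pos: [0.5422, 0.4202, 0.0027]
tool_rot: [-0.008, 3.142, 0.0]
contact_force: [1.2, -0.2, -1.3]
opening: 0.0086
grip_force: 58.8
```

```bash

python3 -m pendant "[[[0,0,1],[0,0,0],0.1],[[0,0,0],[0,0,0],0.25],[[0,0,0],[0,0,0],0.4],[[0,0,0],[0,0,0],0.5],[[0,0,0],[0,0,0],0.5],[[0,0,-15],[0,0,0],0.5],[[0,0,-35],[0,0,0],0.5],[[0,0,-40],[0,0,0],0.5],[[0,0,-40],[0,0,0],0.5],[[0,0,-40],[0,0,0],0.5],[[0,0,-40],[0,0,0],0.5],[[0,0,0],[0,0,0],1]]"
python3 - <<'E'
from h import *
W=snap('wrist','w4.png');T=snap('top','t4.png');m=optics.camera_model('wrist')
plan([.461,.33,.2],down(117)); 
for P in([.461,.33,.066],[.54,.42,.02]): print(proj('wrist',P,m),proj('top',P))
print(np.array(m['cam_to_world']).round(4).tolist())
cv2.imwrite('pics/c6.png',np.hstack([cv2.resize(W,(430,322),interpolation=2),cv2.resize(T[140:260,120:255],(362,322),interpolation=2)])[:,:,::-1])
E
```

```text
t: 11.1
tool_pos: [0.5465, 0.4229, 0.2259]
tool_rot: [-0.008, 3.125, 0.016]
contact_force: [2.2, 1.5, 3.2]
opening: 0.0538
grip_force: 0.0
pos [0.5438 0.4212 0.2172] shift [ 83.3 -90.9  16.3] turn [ 0.002  0.008 -0.466] open 0.0678 grip 0.0
(np.float64(166.88909573117598), np.float64(90.80372050976523)) (np.float64(184.77897481567015), np.float64(209.9039328580479))
(np.float64(249.57150283707583), np.float64(154.74662717658796)) (np.float64(163.45889407239366), np.float64(191.27862721815205))
[[-0.0047, -0.9524, -0.3048, 0.4653], [1.0, -0.0035, -0.0045, 0.4201], [0.0032, -0.3048, 0.9524, 0.3987], [0.0, 0.0, 0.0, 1.0]]
```

View pics/c6.png

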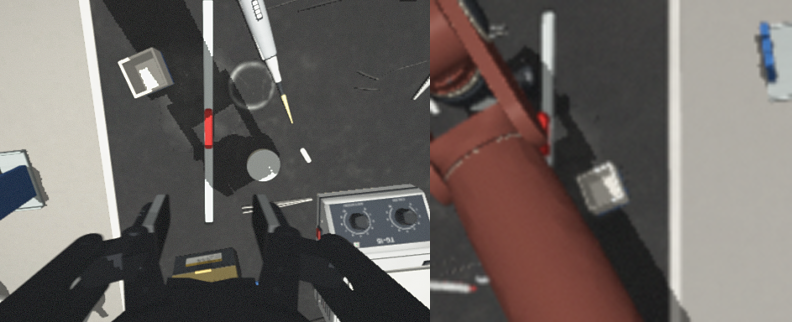

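```bash
python3 - <<'E'
from h import *
np.set_printoptions(precision=4,suppress=True)
W=cv2.imread('pics/w4.png')[:,:,::-1]
cv2.imwrite('pics/c7.png',cv2.resize(W[45:130,130:220],(720,680)[0:1]+(600,),interpolation=cv2.INTER_CUBIC)[:,:,::-1] if 0 else cv2.resize(W[45:125,130:210],(600,600),interpolation=cv2.INTER_CUBIC)[:,:,::-1])
E
```

```text
(no output)
```

View pics/c7.png

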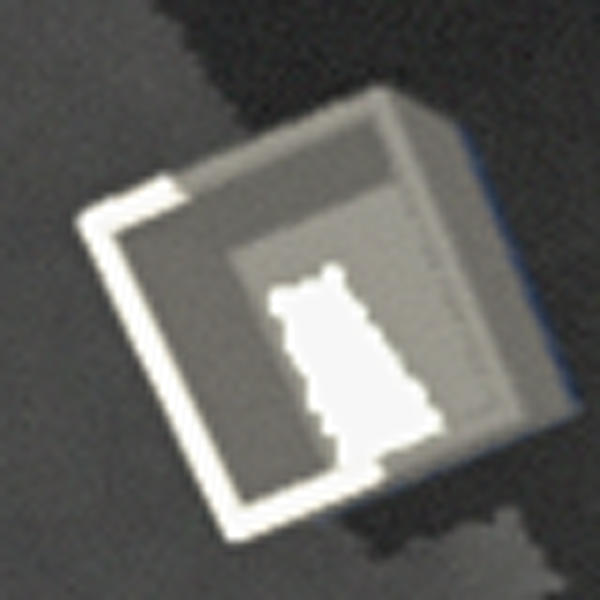

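```bash
python3 - <<'E'
from h import *
np.set_printoptions(precision=4,suppress=True)
m=optics.camera_model('wrist')
m['cam_to_world']=[[-0.0047, -0.9524, -0.3048, 0.4653], [1.0, -0.0035, -0.0045, 0.4201], [0.0032, -0.3048, 0.9524, 0.3987], [0.0, 0.0, 0.0, 1.0]]
C=[(140.4,73.7),(181.3,57),(199.6,100.7),(160.9,117.4)]
P=np.array([atz('',*c,.066,m) for c in C]);print(P,P.mean(0))
for i in range(4):
    d=P[(i+1)%4]-P[i];print(np.linalg.norm(d),np.degrees(np.arctan2(d[1],d[0])))
c=np.mean(C,0);print(tri(ray('',*c,m),ray('side',255.5,248)),tri(ray('',*c,m),ray('top',184.5,210.2)))
E
```

```text
[[0.4438 0.3032 0.066 ]
 [0.4272 0.3479 0.066 ]
 [0.4711 0.365  0.066 ]
 [0.4892 0.321  0.066 ]] [0.4578 0.3343 0.066 ]
0.04770470604044986 110.3293396108746
0.04707482876963553 21.243770300346522
0.04755698240399706 -67.714359927286
0.04870111603207065 -158.58033356820513
(array([0.459 , 0.3342, 0.0621]), np.float64(0.00404573780392135)) (array([0.4589, 0.3325, 0.0615]), np.float64(0.003613905580726559))
```

```bash
cat >> h.py <<'E'
D=0.042
def tilt(az,t):
    a,t=np.radians(az),np.radians(t); r=np.array([np.cos(a),np.sin(a),0]); u=np.array([0,0,1.])
    z=np.sin(t)*r-np.cos(t)*u; y=np.array([-np.sin(a),np.cos(a),0]); return R.from_matrix(np.c_[np.cross(y,z),y,z])
def go(G,az,t,back=0):
    M=tilt(az,t); plan(np.array(G)+(D-back)*M.as_matrix()[:,2],M)
E
python3 - <<'E'
from h import *
a=np.radians(22);r=np.array([np.cos(a),np.sin(a),0])
G=np.array([.459,.333,.040])-.005*r
go(G,22,45,.12)
E
```

```text
pos [0.5438 0.4212 0.2172] shift [ 141.9 -110.5  120.7] turn [-0.146 -0.768 -0.36 ] open 0.0678 grip 0.0
```

```bash

python3 -m pendant "[[[28,-22,0],[0,0,0],1],[[28,-22,0],[0,0,0],1],[[28,-22,0],[0,0,0],1],[[28,-22,0],[0,0,0],1],[[28,-22,0],[0,0,-0.096],1],[[0,0,0],[0,0,-0.096],1],[[0,0,0],[0,0,-0.096],1],[[0,0,0],[0,0,-0.096],1],[[0,0,0],[0,-0.112,0],1],[[0,0,0],[0,-0.112,0],1],[[0,0,0],[0,-0.112,0],1],[[0,0,0],[0,-0.112,0],1]]"
python3 -m pendant "[[[0,0,0],[0,-0.112,0],1],[[0,0,0],[0,-0.112,0],1],[[0,0,0],[0,-0.112,0],1],[[0,0,0],[0,0,0],1]]"
python3 - <<'E'
from h import *
a=np.radians(22);r=np.array([np.cos(a),np.sin(a),0])
G=np.array([.459,.333,.040])-.005*r
go(G,22,45,.10);print(get_obs()['q'])
E
```

```text
t: 12.2
tool_pos: [0.4025, 0.3092, 0.2109]
tool_rot: [-0.521, 2.645, 0.12]
contact_force: [-0.7, -0.0, 1.2]
opening: 0.0853
grip_force: 0.0
t: 12.53
tool_pos: [0.3977, 0.307, 0.2007]
tool_rot: [-0.462, 2.331, 0.185]
contact_force: [-0.3, -0.9, -2.4]
opening: 0.0854
grip_force: 0.0
pos [0.3977 0.307  0.2007] shift [ 68.9   1.3 100. ] turn [ 0.003 -0.012  0.006] open 0.0854 grip 0.0
[ 0.60528364 -0.87649342  2.42465378 -0.20314029  0.84248674 -1.28118801]
```

```bash

python3 -m pendant "[[[4,0,15],[0,0,0],1],[[9,0,26],[0,0,0],1],[[9,0,26],[0,0,0],1],[[9,0,26],[0,0,0],1],[[9,0,26],[0,0,0],1],[[9,0,26],[0,0,0],1],[[9,0,20],[0,0,0],1],[[5,0,15],[0,0,0],1],[[4,1,12],[0,0,0],1],[[2,0,8],[0,0,0],1],[[0,0,0],[0,0,0],1]]"
python3 - <<'E'
from h import *
a=np.radians(22);r=np.array([np.cos(a),np.sin(a),0])
G=np.array([.459,.333,.040])-.005*r
go(G,22,45,0);print(get_obs()['q'])
E
```

```text
t: 13.45
tool_pos: [0.4883, 0.3447, 0.0186]
tool_rot: [-0.457, 2.327, 0.185]
contact_force: [-0.1, -0.3, 0.8]
opening: 0.085
grip_force: 0.0
pos [0.4883 0.3447 0.0186] shift [10.7  0.2  1.1] turn [ 0.001 -0.008  0.004] open 0.085 grip 0.0
[ 0.55262944 -0.20293027  2.34385902 -0.47501989  0.25752841 -0.99215727]
```

```bash

python3 -m pendant "[[[6,0,1],[0,0,0],1],[[0,0,0],[0,0,0],0],[[0,0,0],[0,0,0],0],[[0,0,0],[0,0,0],0],[[0,0,0],[0,0,0],0],[[0,0,0],[0,0,0],0],[[0,0,0],[0,0,0],0],[[0,0,0],[0,0,0],0]]" 40
python3 - <<'E'
from h import *
W=snap('wrist','w5.png');S=snap('side','s5.png')
plan([.46,.19,.2]);print(get_obs()['contact_force'])
cv2.imwrite('pics/c8.png',np.hstack([cv2.resize(W,(430,322),interpolation=2),cv2.resize(S[200:290,200:300],(360,322),interpolation=2)])[:,:,::-1])
E
```

```text
t: 14.12
tool_pos: [0.4852, 0.3444, 0.0176]
tool_rot: [-0.457, 2.319, 0.19]
contact_force: [1.2, -1.4, 2.6]
opening: 0.0493
grip_force: 43.2
pos [0.4852 0.3444 0.0175] shift [ -71.2 -133.3 -187. ] turn None open 0.049 grip 43.3
[ 0.22437258 -1.67318232  3.09495931]
```

View pics/c8.png

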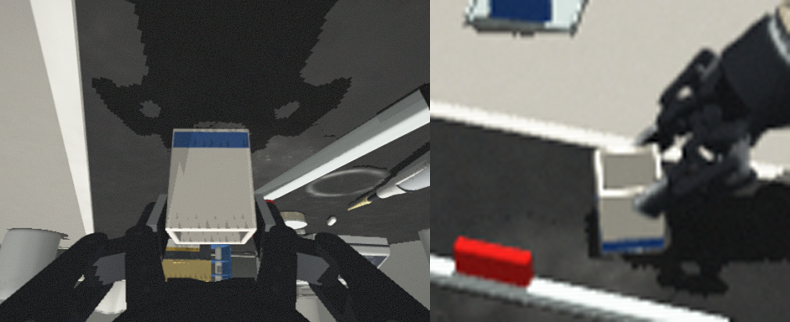

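```bash

python3 -m pendant "[[[-8,0,-8],[0,0,0],0],[[-20,0,-20],[0,0,0],0],[[-22,0,-22],[0,0,0],0],[[-22,0,-22],[0,0,0],0],[[-8,0,-8],[0,0,0],0],[[2,-20,-2],[0,0,0],0],[[3,-28,-3],[0,0,0],0],[[3,-28,-3],[0,0,0],0],[[3,-28,-3],[0,0,0],0],[[3,-22,-3],[0,0,0],0],[[0,-12,0],[0,0,0],0],[[0,0,0],[0,0.06,0],0]]"
python3 -m pendant "[[[0,0,0],[0,0.11,0],0],[[0,0,0],[0,0.11,0],0],[[0,0,0],[0,0.11,0],0],[[0,0,0],[0,0.11,0],0],[[0,0,0],[0,0.11,0],0],[[0,0,0],[0,0.11,0],0],[[0,0,0],[0,0.11,0],0],[[0,0,0],[0,0.11,0],0],[[0,0,0],[0,0.11,0],0],[[0,0,0],[0,0.11,0],0],[[0,0,0],[0,0.11,0],0],[[0,0,0],[0,0.11,0],0]]"
python3 -m pendant "[[[0,0,0],[0,0.11,0],0],[[0,0,0],[0,0.05,0],0],[[0,0,0],[0,0,0],0]]"
python3 - <<'E'
from h import *
M=tilt(22,-45.0)
plan([.53-.0144,.20-.0058,.003],M);print(get_obs()['q'],get_obs()['contact_force'])
E
```

```text
t: 15.22
tool_pos: [0.516, 0.2059, 0.1246]
tool_rot: [-0.465, 2.388, 0.176]
contact_force: [-1.0, 0.7, -1.7]
opening: 0.0492
grip_force: 43.0
t: 16.22
tool_pos: [0.519, 0.2094, 0.1295]
tool_rot: [0.493, -2.5, 0.152]
contact_force: [0.0, -0.0, -1.9]
opening: 0.0489
grip_force: 43.0
t: 16.47
tool_pos: [0.5181, 0.2091, 0.1253]
tool_rot: [0.462, -2.342, 0.184]
contact_force: [-1.3, 0.1, -1.8]
opening: 0.0493
grip_force: 43.0
pos [0.5181 0.2091 0.1253] shift [-78.7 -12.9  93.9] turn [-0.003  0.023  0.005] open 0.0493 grip 43.0
[ 0.28952404  0.52031086  1.31538294 -0.07758058  2.06486034 -1.68078479] [-1.28106516  0.06530197 -1.80133162]
```

```bash

python3 -m pendant "[[[-10,-3,10],[0,0.02,0],0],[[-18,-3,18],[0,0,0],0],[[-18,-3,18],[0,0,0],0],[[-15,-3,15],[0,0,0],0],[[-9,0,9],[0,0,0],0],[[-5,0,5],[0,0,0],0],[[-3,0,3],[0,0,0],0],[[0,0,0],[0,0,0],0]]"
python3 - <<'E'
from h import *
plan([.53-.0144,.20-.0058,.003],tilt(22,-45.0));print(get_obs()['q'],get_obs()['contact_force'])
E
```

```text
t: 17.13
tool_pos: [0.5244, 0.1986, 0.0195]
tool_rot: [0.459, -2.329, 0.188]
contact_force: [-1.0, -0.3, -2.0]
opening: 0.0497
grip_force: 43.0
pos [0.5244 0.1986 0.0195] shift [-4.6 -0.7 18.6] turn [-0.004  0.01   0.004] open 0.0497 grip 43.0
[ 0.275018    0.6516194   1.32705786 -0.08553352  1.9340508  -1.68316427] [-1.02534897 -0.32075796 -2.00679153]
```

```bash

python3 -m pendant "[[[-3,0,3],[0,0,0],0],[[-3,0,3],[0,0.01,0],0],[[-2,0,2],[0,0,0],0],[[0,0,0],[0,0,0],0]]"
python3 -m pendant "[[[-2,0,2],[0,0,0],0],[[-1,0,1],[0,0,0],0],[[0,0,0],[0,0,0],0]]"
python3 - <<'E'
from h import *
S=snap('side','s6.png');T=snap('top','t6.png')
cv2.imwrite('pics/c9.png',np.hstack([cv2.resize(S[140:260,200:350],(500,400),interpolation=2),cv2.resize(T[150:240,180:247],(298,400),interpolation=2)])[:,:,::-1])
E
```

```text
t: 17.47
tool_pos: [0.5244, 0.1985, 0.0076]
tool_rot: [0.457, -2.319, 0.19]
contact_force: [0.6, 0.1, -1.2]
opening: 0.049
grip_force: 43.0
t: 17.72
tool_pos: [0.5244, 0.1984, 0.0035]
tool_rot: [0.457, -2.319, 0.189]
contact_force: [-0.2, -0.6, -1.5]
opening: 0.0495
grip_force: 43.0
```

View pics/c9.png

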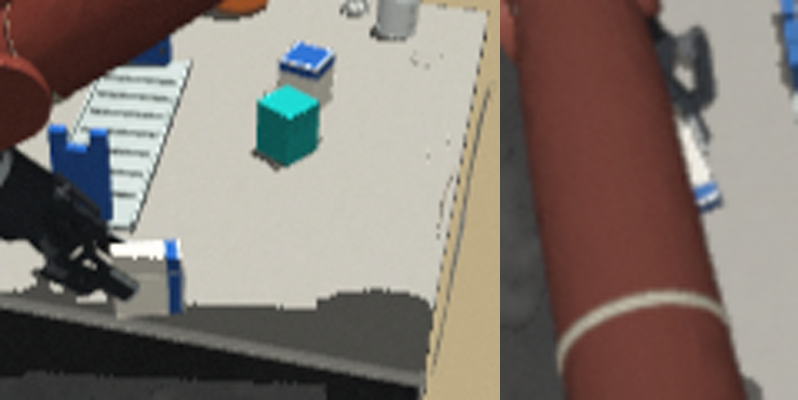

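```bash

python3 -m pendant "[[[-1,0,1],[0,0,0],0],[[0,0,0],[0,0,0],0],[[0,0,0],[0,0,0],0]]"
python3 -m pendant "[[[-1,0,1],[0,0,0],0],[[0,0,0],[0,0,0],0],[[0,0,0],[0,0,0],0]]"
python3 -m pendant "[[[-1,0,1],[0,0,0],0],[[0,0,0],[0,0,0],0],[[0,0,0],[0,0,0],0]]"|grep -E 'pos|contact'
```

```text
t: 18.07
tool_pos: [0.5245, 0.1984, 0.0024]
tool_rot: [0.457, -2.319, 0.19]
contact_force: [-0.6, -0.5, -0.9]
opening: 0.0489
grip_force: 43.0
t: 18.32
tool_pos: [0.5246, 0.1984, 0.001]
tool_rot: [0.457, -2.319, 0.189]
contact_force: [0.7, 0.9, -0.9]
opening: 0.0496
grip_force: 43.0
tool_pos: [0.5247, 0.1984, 0.0009]
contact_force: [-0.9, -0.8, 4.9]
```

```bash

python3 -m pendant "[[[0,0,0],[0,0,0],0.7],[[0,0,0],[0,0,0],0.85],[[0,0,0],[0,0,0],1],[[0,0,0],[0,0,0],1],[[0,0,0],[0,0,0],1],[[5,0,-15],[0,0,0],1],[[10,0,-30],[0,0,0],1],[[10,0,-35],[0,0,0],1],[[10,0,-35],[0,0,0],1],[[20,0,-20],[0,0,0],1],[[0,0,0],[0,-0.08,0],1],[[0,0,0],[0,-0.11,0],1]]"
python3 -m pendant "[[[0,0,0],[0,-0.11,0],1],[[0,0,0],[0,-0.11,0],1],[[0,0,0],[0,-0.11,0],1],[[0,0,0],[0,-0.11,0],1],[[0,0,0],[0,-0.11,0],1],[[0,0,0],[0,-0.11,0],1],[[0,0,0],[0,-0.11,0],1],[[0,0,0],[0,-0.11,0],1],[[0,0,0],[0,-0.11,0],1],[[0,0,0],[0,-0.11,0],1],[[0,0,0],[0,-0.11,0],1],[[0,0,0],[0,-0.11,0],1]]"
python3 - <<'E'
from h import *
W=snap('wrist','w7.png');S=snap('side','s7.png');m=optics.camera_model('wrist')
print(np.array(m['cam_to_world']).round(4).tolist())
a=np.radians(22);r=np.array([np.cos(a),np.sin(a),0])
J=np.array([.539,.204,.025]); plan(J+.030*r+[0,0,-.022],tilt(22,45)); print(get_obs()['q'],proj('wrist',J,m),proj('side',J))
c=[proj('wrist',J+s*.033*r+t*.025*np.array([-r[1],r[0],0])+[0,0,.025],m) for s,t in((1,1),(1,-1),(-1,-1),(-1,1))]
V=W.copy(); cv2.polylines(V,[np.array(c).round().astype(np.int32)],True,(255,0,0),1)
cv2.imwrite('pics/c10.png',np.hstack([cv2.resize(V,(430,322),interpolation=2),cv2.resize(S[150:260,200:323],(360,322),interpolation=2)])[:,:,::-1])
E
```

```text
t: 19.57
tool_pos: [0.5791, 0.2206, 0.134]
tool_rot: [0.495, -2.511, 0.151]
contact_force: [-0.4, -0.0, -0.0]
opening: 0.0854
grip_force: 0.0
t: 20.57
tool_pos: [0.577, 0.2197, 0.1351]
tool_rot: [-0.468, 2.373, 0.178]
contact_force: [-0.0, 0.1, -0.2]
opening: 0.0853
grip_force: 0.0
[[-0.3789, -0.4888, -0.7858, 0.4061], [0.9255, -0.1981, -0.323, 0.1513], [0.0022, -0.8496, 0.5274, 0.2133], [0.0, 0.0, 0.0, 1.0]]
pos [0.5705 0.2186 0.1256] shift [83.7 -2.1 89.7] turn [ 0.005 -0.073  0.002] open 0.0855 grip 0.0
[ 0.16689298 -0.38912911  2.24894649  0.26255205  0.59793089 -1.95693854] (np.float64(248.21470763427615), np.float64(77.0353184349943)) (np.float64(243.88293888874793), np.float64(223.6965049763355))
```

View pics/c10.png

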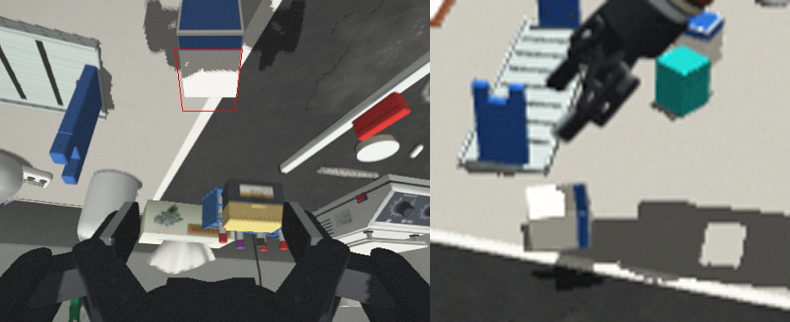

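```bash
python3 - <<'E'
from h import *
np.set_printoptions(precision=4,suppress=True)
m=optics.camera_model('wrist');m['cam_to_world']=[[-0.3789, -0.4888, -0.7858, 0.4061], [0.9255, -0.1981, -0.323, 0.1513], [0.0022, -0.8496, 0.5274, 0.2133], [0,0,0,1]]
k=512/430
P=[atz('',u*k,v*k,.05,m) for u,v in((183,97),(236,97),(178,30),(243,30))]
P=np.array(P);a=np.radians(22);B=np.array([[np.cos(a),np.sin(a)],[-np.sin(a),np.cos(a)]]);print(P,(P[:,:2]@B.T))
print('J',B@[.539,.204])
# side view outline: jar box
q=lambda u,v:(200+(u-430)*123/360,150+v*110/322)
for u,v in((527,184),(575,184),(565,218),(590,183)): print(B@atz('side',*q(u,v),.05)[:2])
W=cv2.imread('pics/w7.png');g=cv2.cvtColor(W,cv2.COLOR_BGR2HSV)
for v in range(20,125,4): print(v,W[v,250].tolist(),end=' ')
E
```

```text
[[0.5618 0.1884 0.05  ]
 [0.5437 0.2328 0.05  ]
 [0.5033 0.1672 0.05  ]
 [0.4864 0.2086 0.05  ]] [[ 0.5915 -0.0358]
 [ 0.5914  0.0122]
 [ 0.5293 -0.0335]
 [ 0.5291  0.0112]]
J [ 0.5762 -0.0128]
[ 0.6078 -0.0404]
[ 0.5557 -0.0342]
[0.5707 0.0212]
[ 0.5393 -0.034 ]
20 [95, 62, 43] 24 [97, 62, 42] 28 [91, 55, 32] 32 [96, 63, 42] 36 [125, 129, 129] 40 [116, 125, 127] 44 [87, 56, 35] 48 [86, 56, 38] 52 [86, 58, 38] 56 [85, 58, 36] 60 [114, 117, 116] 64 [116, 122, 125] 68 [118, 125, 126] 72 [116, 125, 126] 76 [117, 126, 129] 80 [118, 125, 127] 84 [138, 148, 151] 88 [234, 241, 242] 92 [241, 244, 245] 96 [240, 244, 245] 100 [241, 244, 245] 104 [240, 244, 245] 108 [240, 244, 245] 112 [241, 244, 245] 116 [226, 233, 235] 120 [233, 238, 239] 124 [232, 238, 239]
```

```bash

python3 -m pendant "[[[0,0,0],[0,-0.07,0],1],[[0,0,0],[0,0,0],1]]" >/dev/null
python3 - <<'E'
from h import *
a=np.radians(22);r=np.array([np.cos(a),np.sin(a),0])
J=np.array([.5321,.2021,.025]); plan(J+.030*r+[0,0,-.022],tilt(22,45))
E
```

```text
pos [0.5758 0.2198 0.1324] shift [104.1  -0.   78.8] turn [0.005 0.005 0.003] open 0.0854 grip 0.0
```

```bash

python3 -m pendant "[[[10,0,8],[0,0,0],1],[[20,0,15],[0,0,0],1],[[22,0,16],[0,0,0],1],[[22,0,16],[0,0,0],1],[[15,0,12],[0,0,0],1],[[8,0,6],[0,0,0],1],[[3,0,3],[0,0,0],1],[[0,0,0],[0,0,0],1]]"
python3 - <<'E'
from h import *
a=np.radians(22);r=np.array([np.cos(a),np.sin(a),0])
J=np.array([.5321,.2021,.025]); plan(J+.030*r+[0,0,-.022],tilt(22,45))
E
```

```text
t: 21.5
tool_pos: [0.5632, 0.2148, 0.0089]
tool_rot: [-0.457, 2.314, 0.194]
contact_force: [0.0, 0.7, 0.5]
opening: 0.0855
grip_force: 0.0
pos [0.5632 0.2148 0.0089] shift [ 6.7 -0.2  1.6] turn [0.006 0.006 0.004] open 0.0855 grip 0.0
```

```bash

python3 -m pendant "[[[5,0,1],[0,0,0],1],[[0,0,0],[0,0,0],0],[[0,0,0],[0,0,0],0],[[0,0,0],[0,0,0],0],[[0,0,0],[0,0,0],0],[[0,0,0],[0,0,0],0],[[0,0,0],[0,0,0],0],[[0,0,0],[0,0,0],0]]" 40
python3 -m pendant "[[[-8,0,-8],[0,0,0],0],[[-20,0,-20],[0,0,0],0],[[-22,0,-22],[0,0,0],0],[[-22,0,-22],[0,0,0],0],[[-20,0,-20],[0,0,0],0],[[-8,0,-8],[0,0,0],0],[[0,0,0],[0,0.06,0],0],[[0,0,0],[0,0.11,0],0],[[0,0,0],[0,0.11,0],0],[[0,0,0],[0,0.11,0],0],[[0,0,0],[0,0.11,0],0],[[0,0,0],[0,0.11,0],0]]"
python3 -m pendant "[[[0,0,0],[0,0.11,0],0],[[0,0,0],[0,0.11,0],0],[[0,0,0],[0,0.11,0],0],[[0,0,0],[0,0.11,0],0],[[0,0,0],[0,0.11,0],0],[[0,0,0],[0,0.11,0],0],[[0,0,0],[0,0.11,0],0],[[0,0,0],[0,0.11,0],0],[[0,0,0],[0,0.08,0],0],[[0,0,0],[0,0,0],0],[[0,0,0],[0,0,0],0]]"
python3 - <<'E'
from h import *
plan([.62,.0,.14],tilt(10,-45)); print(get_obs()['q'])
E
```

```text
t: 22.17
tool_pos: [0.561, 0.2131, 0.0068]
tool_rot: [-0.455, 2.309, 0.191]
contact_force: [1.8, 2.8, 3.8]
opening: 0.0493
grip_force: 41.5
t: 23.17
tool_pos: [0.5577, 0.2121, 0.1451]
tool_rot: [-0.574, 2.912, 0.051]
contact_force: [-0.1, 0.5, -1.4]
opening: 0.0494
grip_force: 41.9
t: 24.08
tool_pos: [0.5576, 0.2121, 0.1425]
tool_rot: [0.459, -2.324, 0.187]
contact_force: [-0.4, 0.2, -0.9]
opening: 0.0495
grip_force: 41.9
pos [0.5576 0.2121 0.1425] shift [  14.7 -219.9   17.7] turn [-0.151  0.005  0.153] open 0.0495 grip 41.9
[ 0.27979792  0.60085352  1.17962828 -0.09040637  2.13688145 -1.69828781]
```

```bash

python3 -m pendant "[[[14,0,-14],[0,0,0],0],[[0,0,0],[-0.07,0,0.07],0],[[0,0,0],[-0.07,0,0.07],0],[[0,0,0],[-0.07,0,0.07],0],[[0,0,0],[0,0,0],0],[[0,0,0],[0,0,0],0]]"
python3 - <<'E'
from h import *
plan([.634,.002,.16],tilt(5,-45)); print(get_obs()['q'])
E
```

```text
t: 24.58
tool_pos: [0.5583, 0.2114, 0.1673]
tool_rot: [0.112, -2.365, 0.041]
contact_force: [-0.3, 0.7, -1.6]
opening: 0.0492
grip_force: 42.0
pos [0.5583 0.2114 0.1673] shift [ -44.6 -215.5  -34.4] turn [-0.001  0.011  0.007] open 0.0492 grip 42.0
[ 0.19675928  0.56303784  1.18743151  0.0903749   2.16033841 -1.4485513 ]
```

```bash

python3 -m pendant "[[[-3,-12,-3],[0,0,0],0],[[-5,-25,-5],[0,0,0],0],[[-5,-30,-5],[0,0,0],0],[[-5,-30,-5],[0,0,0],0],[[-5,-30,-5],[0,0,0],0],[[-5,-30,-5],[0,0,0],0],[[-5,-30,-5],[0,0,0],0],[[-4,-18,-4],[0,0,0],0],[[-3,-10,-2],[0,0.01,0.005],0],[[0,0,0],[0,0,0],0],[[0,0,0],[0,0,0],0]]"
python3 - <<'E'
from h import *
plan([.634,.002,.02],tilt(5,-45)); print(get_obs()['q'])
E
```

```text
t: 25.5
tool_pos: [0.6337, 0.0039, 0.165]
tool_rot: [0.105, -2.352, 0.044]
contact_force: [0.0, 0.8, -1.1]
opening: 0.0494
grip_force: 42.0
pos [0.6337 0.0039 0.165 ] shift [-102.8   -2.   102.2] turn [-0.002 -0.002  0.002] open 0.0494 grip 42.0
[-0.05838588  0.67295309  1.04035725 -0.13008421  2.20607183 -1.75309344]
```

```bash

python3 -m pendant "[[[-10,0,10],[0,0,0],0],[[-20,-1,20],[0,0,0],0],[[-20,-1,20],[0,0,0],0],[[-20,0,20],[0,0,0],0],[[-15,0,15],[0,0,0],0],[[-10,0,10],[0,0,0],0],[[-5,0,5],[0,0,0],0],[[-1,0,1],[0,0,0],0],[[0,0,0],[0,0,0],0]]"
python3 -m pendant "[[[-1,0,1],[0,0,0],0],[[-1,0,1],[0,0,0],0],[[0,0,0],[0,0,0],0],[[0,0,0],[0,0,0],0]]" | grep -E "pos|contact"
python3 -m pendant "[[[-1,0,1],[0,0,0],0],[[-1,0,1],[0,0,0],0],[[0,0,0],[0,0,0],0],[[0,0,0],[0,0,0],0]]" | grep -E "pos|contact"
```

```text
t: 26.25
tool_pos: [0.634, 0.0018, 0.023]
tool_rot: [0.105, -2.354, 0.045]
contact_force: [0.1, -0.3, -0.4]
opening: 0.0492
grip_force: 42.0
tool_pos: [0.6344, 0.0011, 0.0207]
contact_force: [-0.1, -0.3, -1.1]
tool_pos: [0.6343, 0.0011, 0.0185]
contact_force: [0.4, -0.2, 5.0]
```

```bash

python3 -m pendant "[[[0,0,0],[0,0,0],0.65],[[0,0,0],[0,0,0],0.75],[[0,0,0],[0,0,0],0.9],[[0,0,0],[0,0,0],1],[[0,0,0],[0,0,0],1],[[5,0,-10],[0,0,0],1],[[8,0,-25],[0,0,0],1],[[10,0,-35],[0,0,0],1],[[10,0,-35],[0,0,0],1],[[30,0,-30],[0,0,0],1],[[30,0,-30],[0,0,0],1],[[0,0,0],[0,0,0],1]]"
python3 - <<'E'
from h import *
np.set_printoptions(precision=4,suppress=True)
S=snap('side','s8.png');T=snap('top','t8.png')
BL=((100,120,60),(125,255,255))
rc=np.array([.659,-.056,0]);x=np.array([.993,.1175,0]);y=np.array([-.1175,.993,0])
for n,im in(('side',S),('top',T)):
    e=proj(n,[.652,.003,.074]);print('expect',e)
    for b in blobs(im,*BL,(int(e[0])-16,int(e[1])-14,int(e[0])+16,int(e[1])+14)):
        P=atz(n,*b[1],.074)-rc;print(n,b[0],b[1],P@x,P@y)
for b in blobs(T,*BL,(305,180,355,230)): print('jar2',b[0],b[1],atz('top',*b[1],.066))
plan([.47,-.19,.2],down(0))
cv2.imwrite('pics/c11.png',np.hstack([cv2.resize(S[130:215,205:315],(440,340),interpolation=2),cv2.resize(T[130:215,240:330],(360,340),interpolation=2)])[:,:,::-1])
E
```

```text
t: 27.92
tool_pos: [0.6882, 0.0059, 0.2099]
tool_rot: [0.103, -2.369, 0.047]
contact_force: [0.5, 0.4, 3.4]
opening: 0.0853
grip_force: 0.0
expect (np.float64(230.98305060654593), np.float64(173.12636644822976))
side 124 [223.6129 182.2581] 0.011912830089787434 0.12137976071455413
side 71 [230.8028 173.1972] 0.000519528510778031 0.05997273384009988
expect (np.float64(273.6514050675404), np.float64(155.90318587605867))
jar2 123 [328.5122 204.0407] [ 0.4701 -0.1897  0.066 ]
pos [0.6865 0.0059 0.2024] shift [ 164.  -175.9  165.5] turn [-0.644 -0.586  1.566] open 0.0853 grip 0.0
```

```bash

python3 -m pendant "[[[0,0,0],[0,-0.112,0],1],[[0,0,0],[0,-0.112,0],1],[[0,0,0],[0,-0.112,0],1],[[0,0,0],[0,-0.112,0],1],[[0,0,0],[0,-0.112,0],1],[[0,0,0],[0,-0.112,0],1],[[0,0,0],[0,-0.112,0],1],[[0,0,0],[0,0,0.119],1],[[0,0,0],[0,0,0.119],1],[[0,0,0],[0,0,0.119],1],[[0,0,0],[0,0,0.119],1],[[0,0,0],[0,0,0.119],1]]" >/dev/null
python3 -m pendant "[[[0,0,0],[0,0,0.119],1],[[0,0,0],[0,0,0.119],1],[[0,0,0],[0,0,0.119],1],[[0,0,0],[0,0,0.119],1],[[0,0,0],[0,0,0.119],1],[[0,0,0],[0,0,0.119],1],[[0,0,0],[0,0,0.119],1],[[0,0,0],[0,0,0.119],1],[[0,0,0],[0,0,0.119],1],[[0,0,0],[0,0,0.119],1],[[0,0,0],[0,0,0.119],1],[[0,0,0],[0,0,0],1]]"
python3 - <<'E'
from h import *
plan([.4695,-.19,.2],down(-14));print(get_obs()['q'])
E
```

```text
t: 30.02
tool_pos: [0.6837, 0.006, 0.1957]
tool_rot: [-2.475, -1.93, 0.008]
contact_force: [-0.3, 0.4, 0.6]
opening: 0.0854
grip_force: 0.0
pos [0.6837 0.006  0.1957] shift [-242.3 -159.9   -2.9] turn [-0.006  0.002 -0.002] open 0.0854 grip 0.0
[-9.94472444e-02  1.90470472e-01  1.45678954e+00 -1.19870047e-03
  1.50007048e+00  1.47098928e-01]
```

Move over jar 2, and check it from the wrist view before going down.

```bash

python3 -m pendant "[[[-12,-8,0],[0,0,0],1],[[-27,-18,0],[0,0,0],1],[[-27,-18,0],[0,0,0],1],[[-27,-18,0],[0,0,0],1],[[-27,-18,0],[0,0,0],1],[[-27,-18,0],[0,0,0],1],[[-27,-18,0],[0,0,0],1],[[-27,-18,0],[0,0,0],1],[[-22,-14,0],[0,0,0],1],[[-12,-8,0],[0,0,0],1],[[-6,-4,0],[0,0,0],1],[[0,0,0],[0,0,0],1]]" >/dev/null
python3 - <<'E'
from h import *
np.set_printoptions(precision=4,suppress=True)
W=snap('wrist','w9.png');m=optics.camera_model('wrist');T=snap('top','t9.png')
BL=((100,120,60),(125,255,255))
for b in blobs(W,*BL,(60,60,450,330),150)[:3]:
    P=[atz('',*p,.066,m) for p in b[2]];print(b[0],b[1],atz('',*b[1],.066,m)); print(np.array(P), [np.degrees(np.arctan2(*(P[i+1]-P[i])[1::-1])) for i in(0,1)])
print(proj('wrist',[.47,-.19,.066],m))
rc=np.array([.659,-.056,0]);x=np.array([.993,.1175,0]);y=np.array([-.1175,.993,0])
for b in blobs(T,*BL,(225,130,350,185)): P=atz('top',*b[1],.074)-rc;print('top',b[0],b[1],P@x,P@y)
plan([.4695,-.19,.2],down(-14))
E
```

```text
1542 [249.8658 170.8042] [ 0.468  -0.1907  0.066 ]
[[ 0.4521 -0.165   0.066 ]
 [ 0.4944 -0.1755  0.066 ]
 [ 0.4847 -0.218   0.066 ]
 [ 0.4406 -0.207   0.066 ]] [np.float64(-13.977574478833976), np.float64(-102.87376835165566)]
(np.float64(251.48345825838553), np.float64(169.77852460200268))
top 110 [333.9182 147.4727] -0.00025507930438560186 -0.16395639505172546
top 109 [273.2202 154.8991] 0.0039707603756561965 0.060424663520236996
top 50 [245.5  159.06] 0.003017762359622169 0.1633194918714074
pos [ 0.4713 -0.1888  0.1981] shift [-1.6 -1.4 -1.9] turn [-0.003  0.001  0.001] open 0.0852 grip 0.0
```

```bash

python3 -m pendant "[[[-1,-2,20],[0,0,0],1],[[0,0,35],[0,0,0],1],[[0,0,40],[0,0,0],1],[[0,0,40],[0,0,0],1],[[0,0,30],[0,0,0],1],[[0,0,15],[0,0,0],1],[[0,0,8],[0,0,0],1],[[0,0,0],[0,0,0],1]]"
python3 -m pendant "[[[0,0,0],[0,0,0],0],[[0,0,0],[0,0,0],0],[[0,0,0],[0,0,0],0],[[0,0,0],[0,0,0],0],[[0,0,0],[0,0,0],0],[[0,0,0],[0,0,0],0],[[0,0,0],[0,0,0],0]]" 40
python3 -m pendant "[[[0,0,-15],[0,0,0],0],[[0,0,-30],[0,0,0],0],[[0,0,-40],[0,0,0],0],[[0,0,-40],[0,0,0],0],[[0,0,-25],[0,0,0],0],[[0,0,-10],[0,0,0],0],[[0,0,0],[0,0,0],0],[[0,0,0],[0,0,0],0]]"
python3 - <<'E'
from h import *
plan([.666,-.1156,.17],down(0))
E
```

```text
t: 31.78
tool_pos: [0.4675, -0.1882, 0.0082]
tool_rot: [-2.47, -1.933, 0.006]
contact_force: [-0.6, 0.0, 0.6]
opening: 0.0852
grip_force: 0.0
t: 32.37
tool_pos: [0.47, -0.1906, 0.0128]
tool_rot: [2.474, 1.932, -0.002]
contact_force: [-1.7, 1.2, 6.0]
opening: 0.0487
grip_force: 41.7
t: 33.03
tool_pos: [0.4685, -0.1895, 0.1696]
tool_rot: [-2.475, -1.933, 0.004]
contact_force: [0.2, -0.2, -2.0]
opening: 0.049
grip_force: 42.2
pos [ 0.4685 -0.1895  0.1696] shift [119.5 173.7  -1. ] turn [-0.003  0.001 -0.245] open 0.049 grip 42.2
```

```bash

python3 -m pendant "[[[8,12,0],[0,0,0],0],[[18,26,0],[0,0,0],0],[[20,29,0],[0,0,0],0],[[20,29,0],[0,0,0],0],[[20,29,0],[0,0,0],0],[[18,26,0],[0,0,0],0],[[10,15,0],[0,0,0],0],[[5,7,0],[0,0,-0.12],0],[[0,0,0],[0,0,-0.12],0],[[0,0,0],[0,0,-0.12],0],[[0,0,0],[0,0,0],0],[[0,0,0],[0,0,0],0]]"
python3 - <<'E'
from h import *
plan([.666,-.1156,.021],down(6.75))
E
```

```text
t: 34.03
tool_pos: [0.664, -0.1157, 0.1663]
tool_rot: [-2.089, -2.338, 0.007]
contact_force: [1.1, 0.3, -1.7]
opening: 0.0487
grip_force: 42.2
pos [ 0.664  -0.1157  0.1663] shift [ -0.3   3.1 145.3] turn [-0.007 -0.001 -0.005] open 0.0487 grip 42.2
```

```bash

python3 -m pendant "[[[0,2,20],[0,0,0],0],[[0,0,35],[0,0,0],0],[[0,0,35],[0,0,0],0],[[0,0,25],[0,0,0],0],[[0,0,15],[0,0,0],0],[[0,0,8],[0,0,0],0],[[0,0,0],[0,0,0],0],[[0,0,0],[0,0,0],0]]"
python3 -m pendant "[[[0,0,2],[0,0,0],0],[[0,0,1],[0,0,0],0],[[0,0,0],[0,0,0],0],[[0,0,0],[0,0,0],0]]" | grep -E "pos|contact"
```

```text
t: 34.7
tool_pos: [0.6679, -0.1163, 0.033]
tool_rot: [2.09, 2.345, -0.003]
contact_force: [-0.4, -0.2, -0.4]
opening: 0.0492
grip_force: 42.2
tool_pos: [0.6679, -0.1162, 0.0302]
contact_force: [0.3, 0.2, -1.0]
```

```bash

for i in 1 2 3; do python3 -m pendant "[[[0,0,2],[0,0,0],0],[[0,0,1],[0,0,0],0],[[0,0,0],[0,0,0],0],[[0,0,0],[0,0,0],0]]" | grep -E "pos|contact"; done
```

```text
tool_pos: [0.667, -0.116, 0.0258]
contact_force: [0.6, -0.3, -0.7]
tool_pos: [0.6671, -0.116, 0.0227]
contact_force: [0.0, -0.9, -1.6]
tool_pos: [0.6676, -0.1161, 0.0209]
contact_force: [-1.8, 0.8, 3.9]
```

```bash

python3 -m pendant "[[[0,0,0],[0,0,0],0.65],[[0,0,0],[0,0,0],0.75],[[0,0,0],[0,0,0],0.9],[[0,0,0],[0,0,0],0.95],[[0,0,0],[0,0,0],0.95],[[0,0,-20],[0,0,0],0.95],[[0,0,-40],[0,0,0],0.95],[[0,0,-40],[0,0,0],0.95],[[0,0,-40],[0,0,0],0.95],[[0,0,-40],[0,0,0],0.6],[[0,0,-20],[0,0,0],0.5],[[0,0,0],[0,0,0],0.5]]"
python3 - <<'E'
from h import *
W=snap('wrist','w10.png');S=snap('side','s10.png');m=optics.camera_model('wrist')
BL=((100,120,60),(125,255,255))
rc=np.array([.659,-.056,0]);x=np.array([.993,.1175,0]);y=np.array([-.1175,.993,0])
for n,im,M in(('side',S,None),('wrist',W,m)):
  for yy in(.06,-.06):
    e=proj(n,rc+yy*y+[0,0,.074],M);print('exp',np.round(e,1))
    k=40 if M else 14
    for b in blobs(im,*BL,(max(0,int(e[0])-k),max(0,int(e[1])-k),int(e[0])+k,int(e[1])+k),30):
        P=atz(n,*b[1],.074,M)-rc;print(n,b[0],b[1].round(1),(P@x).round(4),(P@y).round(4))
plan([.5425,.4205,.23],down(90))
E
```

```text
t: 37.03
tool_pos: [0.6711, -0.1168, 0.2288]
tool_rot: [2.082, 2.338, 0.005]
contact_force: [0.1, -0.1, 0.3]
opening: 0.0462
grip_force: 0.0
exp [230.9 173.2]
side 130 [224.1 182.1] 0.0105 0.1199
side 72 [230.9 173.1] 0.0005 0.0591
exp [237.9 156.9]
side 277 [242.3 151.5] -0.008 -0.1057
exp [249.6  52.2]
wrist 1907 [245.3  51.8] -0.0044 0.0604
exp [250.  165.4]
wrist 1356 [245. 164.] -0.0058 -0.0584
pos [ 0.6682 -0.116   0.2213] shift [547.4 -63.1  -9.6] turn [-1.000e-03  1.000e-03 -1.455e+00] open 0.0429 grip 0.0
```

```bash

python3 -m pendant "[[[16,-2,0],[0,0,0],0.5],[[35,-4,0],[0,0,0],0.5],[[35,-4,0],[0,0,0],0.5],[[35,-4,0],[0,0,0],0.5],[[35,-4,0],[0,0,0],0.5],[[35,-4,0],[0,0,0],0.5],[[35,-4,0],[0,0,0],0.5],[[35,-4,0],[0,0,0],0.5],[[35,-4,0],[0,0,0],0.5],[[35,-4,0],[0,0,0],0.5],[[35,-4,0],[0,0,0],0.5],[[35,-4,0],[0,0,0],0.5]]" >/dev/null
python3 -m pendant "[[[35,-4,0],[0,0,0],0.5],[[35,-4,0],[0,0,0],0.5],[[35,-4,0],[0,0,0],0.5],[[25,-3,0],[0,0,0],0.5],[[13,-2,0],[0,0,-0.06],0.5],[[0,0,0],[0,0,-0.12],0.5],[[0,0,0],[0,0,-0.12],0.5],[[0,0,0],[0,0,-0.12],0.5],[[0,0,0],[0,0,-0.12],0.5],[[0,0,0],[0,0,-0.12],0.5],[[0,0,0],[0,0,-0.12],0.5],[[0,0,0],[0,0,-0.12],0.5]]" >/dev/null
python3 -m pendant "[[[0,0,0],[0,0,-0.12],0.5],[[0,0,0],[0,0,-0.12],0.5],[[0,0,0],[0,0,-0.12],0.5],[[0,0,0],[0,0,-0.12],0.5],[[0,0,0],[0,0,-0.07],0.5],[[0,0,0],[0,0,0],0.5],[[0,0,0],[0,0,0],0.5]]" >/dev/null
python3 - <<'E'
from h import *
W=snap('wrist','w11.png');m=optics.camera_model('wrist')
RD=((0,130,70),(8,255,255))
for b in blobs(W,*RD,(150,80,350,260),100)[:2]:
    print(b[0],b[1],b[2].tolist())
    for v in (b[2][:,1].min(),b[2][:,1].max()): print(atz('',b[1][0],v,.044,m))
print(proj('wrist',[.5425,.4205,.044],m))
plan([.5425,.4205,.23],down(90))
E
```

```text
437 [254.50572082 162.00228833] [[250.0, 138.0], [259.0, 138.0], [259.0, 185.0], [250.0, 185.0]]
[0.51013667 0.42105494 0.044     ]
[0.56982524 0.42084397 0.044     ]
(np.float64(254.15355716565475), np.float64(164.0482705974873))
pos [0.5412 0.4171 0.2177] shift [ -1.2   3.4 -12.4] turn [-0.003 -0.005 -0.007] open 0.0427 grip 0.0
```

```bash

python3 -m pendant "[[[0,4,20],[0,0,0],0.5],[[0,0,35],[0,0,0],0.5],[[0,0,40],[0,0,0],0.5],[[0,0,40],[0,0,0],0.5],[[0,0,35],[0,0,0],0.5],[[0,0,20],[0,0,0],0.5],[[0,0,10],[0,0,0],0.5],[[0,0,6],[0,0,0],0.5],[[0,0,0],[0,0,0],0.5]]"
python3 -c "
from h import *
plan([.541,.421,.003],down(90))"
```

```text
t: 40.52
tool_pos: [0.5415, 0.4209, 0.0129]
tool_rot: [-0.009, -3.138, 0.003]
contact_force: [-0.3, -0.2, -0.4]
opening: 0.0426
grip_force: 0.0
pos [0.5415 0.4209 0.0129] shift [0.4 0.1 9.9] turn [-0.002 -0.004 -0.006] open 0.0426 grip 0.0
```

```bash

python3 -m pendant "[[[0,0,5],[0,-0.004,-0.006],0.5],[[0,0,4],[0,0,0],0.5],[[0,0,0],[0,0,0],0],[[0,0,0],[0,0,0],0],[[0,0,0],[0,0,0],0],[[0,0,0],[0,0,0],0],[[0,0,0],[0,0,0],0],[[0,0,0],[0,0,0],0],[[0,0,0],[0,0,0],0]]" 80
python3 -m pendant "[[[0,0,-8],[0,0,0],0],[[0,0,-25],[0,0,0],0],[[0,0,-40],[0,0,0],0],[[0,0,-40],[0,0,0],0],[[0,0,-40],[0,0,0],0],[[0,0,-40],[0,0,0],0],[[0,0,-30],[0,0,0],0],[[0,0,-10],[0,0,0],0],[[0,0,0],[0,0,0],0]]"
```

```text
t: 41.27
tool_pos: [0.542, 0.421, 0.0049]
tool_rot: [-0.001, 3.14, -0.001]
contact_force: [-0.1, 0.6, -0.5]
opening: 0.0001
grip_force: 0.0
t: 42.02
tool_pos: [0.5434, 0.4224, 0.2435]
tool_rot: [-0.001, 3.132, 0.006]
contact_force: [0.8, 0.4, 0.5]
opening: 0.0001
grip_force: 0.0
```

```bash

python3 -m pendant "[[[0,0,0],[0,0,0],0.5],[[0,0,0],[0,0,0],0.5],[[0,0,0],[0,0,0],0.5],[[0,0,0],[0,0,0],0.5]]" >/dev/null
python3 - <<'E'
from h import *
W=snap('wrist','w12.png');S=snap('side','s12.png');m=optics.camera_model('wrist')
RD=((0,130,70),(8,255,255))
for b in blobs(W,*RD,(150,80,350,260),100)[:2]:
    print(b[0],b[1],b[2].tolist())
    for v in (b[2][:,1].min(),b[2][:,1].max()): print(atz('',b[1][0],v,.044,m))
print([ (b[0],b[1],b[2].tolist()) for b in blobs(S,*RD,(195,240,270,320),20)])
for z in(.044,.014): print([np.round(proj('side',[x,.421,z]),1).tolist() for x in(.51,.57)])
plan([.541,.421,-.008],down(90))
w=cv2.resize(cv2.imread('pics/w11.png')[100:260,180:330],(450,480),interpolation=2);v=cv2.imread('pics/w12.png')[100:260,180:330]
cv2.imwrite('pics/c12.png',np.hstack([cv2.resize(S[230:320,190:280],(320,480),interpolation=2)[:,:,::-1],w]))
E
```

```text
392 [251.78316327 159.17857143] [[247.0, 137.0], [256.0, 137.0], [256.0, 181.0], [247.0, 181.0]]
[0.51174318 0.4212889  0.044     ]
[0.57021832 0.42135413 0.044     ]
[(212, array([217.02358491, 272.5990566 ]), [[204.70588302612305, 274.8235282897949], [206.84706115722656, 265.18823623657227], [229.50588607788086, 270.2235298156738], [227.36470794677734, 279.8588218688965]])]
[[228.5, 271.6], [207.5, 267.1]]
[[229.2, 279.3], [208.5, 274.7]]
pos [0.541  0.4209 0.2358] shift [-2.000e-01  7.000e-01  2.438e+02] turn [-0.003 -0.001  0.001] open 0.0431 grip 0.0
```

View pics/c12.png

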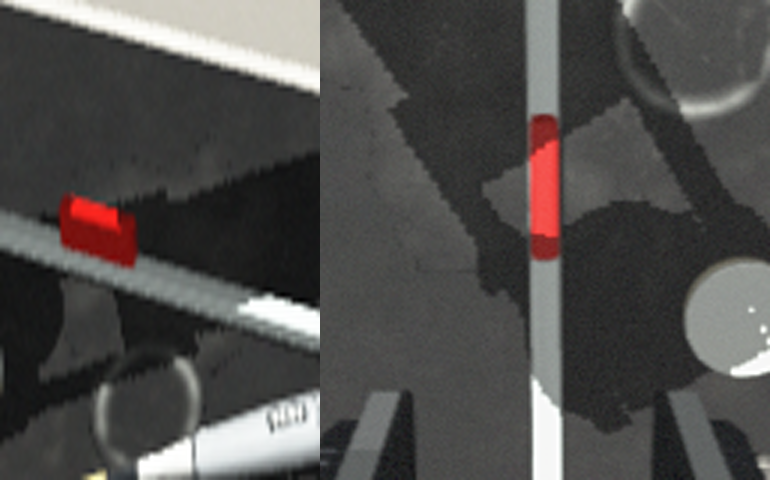

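```bash

python3 -m pendant "[[[0,0,20],[0,0,0],0.4],[[0,0,40],[0,0,0],0.4],[[0,0,40],[0,0,0],0.4],[[0,0,40],[0,0,0],0.4],[[0,0,40],[0,0,0],0.4],[[0,0,35],[0,0,0],0.4],[[0,0,15],[0,0,0],0.4],[[0,0,6],[0,0,0],0.4],[[0,0,0],[0,0,0],0.4]]"
python3 -m pendant "[[[0,0,3],[0,0,0],0.4],[[0,0,2],[0,0,0],0.4],[[0,0,0],[0,0,0],0.4],[[0,0,0],[0,0,0],0.4]]"
```

```text
t: 43.2
tool_pos: [0.5413, 0.4206, 0.0005]
tool_rot: [0.001, -3.141, 0.003]
contact_force: [-0.0, -0.0, -0.2]
opening: 0.0341
grip_force: 0.0
t: 43.53
tool_pos: [0.5431, 0.4218, -0.0012]
tool_rot: [-0.001, 3.137, 0.001]
contact_force: [0.1, 0.0, -0.4]
opening: 0.0337
grip_force: 0.0
```

```bash

python3 -m pendant "[[[0,0,3],[0,0,0],0.4],[[0,0,3],[0,0,0],0.4],[[0,0,0],[0,0,0],0.4],[[0,0,0],[0,0,0],0.4]]"
python3 -m pendant "[[[0,0,0],[0,0,0],0],[[0,0,0],[0,0,0],0],[[0,0,0],[0,0,0],0],[[0,0,0],[0,0,0],0],[[0,0,0],[0,0,0],0],[[0,0,0],[0,0,0],0],[[0,0,0],[0,0,0],0]]" 60
```

```text
t: 43.87
tool_pos: [0.5416, 0.4208, -0.0097]
tool_rot: [-0.001, 3.141, -0.002]
contact_force: [0.7, 1.2, -0.6]
opening: 0.0339
grip_force: 0.0
t: 44.45
tool_pos: [0.5421, 0.4211, -0.009]
tool_rot: [-0.001, 3.14, -0.001]
contact_force: [0.4, -0.9, 0.7]
opening: 0.0105
grip_force: 61.7
```

```bash

python3 -m pendant "[[[0,0,0],[0,0,0],0.4],[[0,0,0],[0,0,0],0.4],[[0,0,0],[0,0,0],0.4],[[0,0,4],[0,0,0],0.4],[[0,0,3],[0,0,0],0.4],[[0,0,0],[0,0,0],0.4],[[0,0,0],[0,0,0],0.4]]"
python3 -m pendant "[[[0,0,0],[0,0,0],0],[[0,0,0],[0,0,0],0],[[0,0,0],[0,0,0],0],[[0,0,0],[0,0,0],0],[[0,0,0],[0,0,0],0],[[0,0,0],[0,0,0],0]]" 80
python3 -m pendant "[[[0,0,-6],[0,0,0],0],[[0,0,-20],[0,0,0],0],[[0,0,-40],[0,0,0],0],[[0,0,-40],[0,0,0],0],[[0,0,-40],[0,0,0],0],[[0,0,-40],[0,0,0],0],[[0,0,-35],[0,0,0],0],[[0,0,-15],[0,0,0],0],[[0,0,0],[0,0,0],0],[[0,0,0],[0,0,0],0]]"
python3 - <<'E'
from h import *
plan([.659,-.056,.24],down(6.75))
E
```

```text
t: 45.03
tool_pos: [0.5415, 0.4207, -0.017]
tool_rot: [-0.001, 3.141, -0.003]
contact_force: [0.4, 0.4, 0.1]
opening: 0.0343
grip_force: 0.0
t: 45.53
tool_pos: [0.5422, 0.4212, -0.0159]
tool_rot: [-0.001, 3.139, -0.001]
contact_force: [0.6, -0.2, 1.3]
opening: 0.0101
grip_force: 79.8
t: 46.37
tool_pos: [0.5413, 0.4211, 0.2189]
tool_rot: [-0.001, 3.14, -0.002]
contact_force: [0.4, -0.4, -3.7]
opening: 0.0101
grip_force: 79.5
pos [0.5413 0.4211 0.2189] shift [-117.4 -477.2  -20.3] turn [-0.     0.002  1.454] open 0.0101 grip 79.5
```

```bash

python3 -m pendant "[[[0,0,-10],[0,0,0.06],0],[[0,0,-10],[0,0,0.12],0],[[0,0,0],[0,0,0.12],0],[[0,0,0],[0,0,0.12],0],[[0,0,0],[0,0,0.12],0],[[0,0,0],[0,0,0.12],0],[[0,0,0],[0,0,0.12],0],[[0,0,0],[0,0,0.12],0],[[0,0,0],[0,0,0.12],0],[[0,0,0],[0,0,0.12],0],[[0,0,0],[0,0,0.12],0],[[0,0,0],[0,0,0.12],0]]" >/dev/null
python3 -m pendant "[[[0,0,0],[0,0,0.12],0],[[0,0,0],[0,0,0.06],0],[[0,0,0],[0,0,0.014],0],[[0,0,0],[0,0,0],0],[[0,0,0],[0,0,0],0]]"
python3 - <<'E'
from h import *
plan([.659,-.056,.24],down(6.75))
E
```

```text
t: 47.78
tool_pos: [0.5407, 0.4207, 0.2368]
tool_rot: [2.222, 2.219, -0.006]
contact_force: [-0.5, 0.2, -2.4]
opening: 0.0099
grip_force: 79.4
pos [0.5407 0.4207 0.2368] shift [-476.6  118.9   -1.9] turn [-0.002  0.003 -0.119] open 0.0099 grip 79.4
```

```bash

python3 -m pendant "[[[0,0,0],[0,0,-0.06],0],[[0,0,0],[0,0,-0.059],0],[[-15,2,0],[0,0,0],0],[[-25,3,0],[0,0,0],0],[[-32,4,0],[0,0,0],0],[[-32,4,0],[0,0,0],0],[[-32,4,0],[0,0,0],0],[[-32,4,0],[0,0,0],0],[[-32,4,0],[0,0,0],0],[[-32,4,0],[0,0,0],0],[[-32,4,0],[0,0,0],0],[[-32,4,0],[0,0,0],0]]" >/dev/null
python3 -m pendant "[[[-32,4,0],[0,0,0],0],[[-32,4,0],[0,0,0],0],[[-32,4,0],[0,0,0],0],[[-32,4,0],[0,0,0],0],[[-32,4,0],[0,0,0],0],[[-20,3,0],[0,0,0],0],[[-11,2,0],[0,0,0],0],[[0,0,0],[0,0,0],0],[[0,0,0],[0,0,0],0]]"
python3 - <<'E'
from h import *
np.set_printoptions(precision=4,suppress=True)
W=snap('wrist','w13.png');T=snap('top','t13.png');m=optics.camera_model('wrist')
plan([.659,-.056,.14],down(6.75))
# blue post arms in wrist view: measure rack line again
BL=((100,120,60),(125,255,255))
for b in blobs(W,*BL,(150,0,350,330),60): print('w',b[0],b[1].round(1),b[2].round(0).tolist())
E
```

```text
t: 49.53
tool_pos: [0.6593, -0.0551, 0.2399]
tool_rot: [2.089, 2.346, 0.001]
contact_force: [-0.5, 0.6, -2.3]
opening: 0.0101
grip_force: 79.4
pos [ 0.6594 -0.0539  0.2403] shift [ -2.   -0.8 100.3] turn [ 0.001  0.    -0.   ] open 0.0101 grip 79.4
w 696 [274.1 199.1] [[256.0, 213.0], [264.0, 181.0], [288.0, 187.0], [281.0, 219.0]]
w 285 [228.4  10.6] [[220.0, 0.0], [235.0, 0.0], [235.0, 28.0], [220.0, 28.0]]
w 204 [267.4 111.7] [[265.0, 94.0], [270.0, 94.0], [270.0, 133.0], [265.0, 133.0]]
w 158 [234.5 113.1] [[233.0, 94.0], [237.0, 94.0], [237.0, 132.0], [233.0, 132.0]]
w 156 [275.1   4.1] [[267.0, 0.0], [283.0, 0.0], [283.0, 9.0], [267.0, 9.0]]
```

```bash
python3 - <<'E'
from h import *
np.set_printoptions(precision=4,suppress=True)
W=cv2.imread('pics/w13.png')[:,:,::-1];m=optics.camera_model('wrist')
rc=np.array([.659,-.056,0]);x=np.array([.993,.1175,0]);y=np.array([-.1175,.993,0])
h=cv2.cvtColor(np.ascontiguousarray(W),cv2.COLOR_RGB2HSV)
mk=cv2.inRange(h,(100,120,60),(125,255,255))
for v in(2,5,8,12,18,24): print(v,np.flatnonzero(np.diff(mk[v,200:310].astype(int)))+201)
for c in (220,235.5,266.5,283.5):
    P=atz('',c,5,.118,m)-rc;print(c,P@x,P@y)
g=W[8,236:268].mean(1);print(g.round())
g=W[60,230:275].mean(1);print(g.round())
# posts in unobstructed initial wrist view w1 (bar in): near post top edges
M=dict(m);M['cam_to_world']=[[0.9932,-0.1116,-0.0324,0.6483],[0.1161,0.9477,0.2973,0.018],[-0.0025,-0.2991,0.9542,0.4127],[0,0,0,1]]
V=cv2.imread('pics/w1.png')[:,:,::-1];mk=cv2.inRange(cv2.cvtColor(np.ascontiguousarray(V),cv2.COLOR_RGB2HSV),(100,120,60),(125,255,255))
for v in(2,8,14,20,26,260,280,295,303,306): 
    e=np.flatnonzero(np.diff(mk[v,200:310].astype(int)))+201; print(v,e)
    for c in e: P=atz('',c,v,.118,M)-rc;print('  ',(P@x).round(4),(P@y).round(4),end='')
    print()
E
```

```text
2 [220 236 267 284]
5 [220 236 267 284]
8 [221 236 267 284]
12 [223 225 226 227 231 232]
18 [225 232 268 269]
24 [227 230 231 235 267 271]
220 -0.028471262182624447 0.15902905411750048
235.5 -0.014263748241678757 0.15902253265924268
266.5 0.014152587404581876 0.15900948914244398
283.5 0.029736479552458527 0.1590023359063072
[132. 173. 193. 201. 209. 209. 210. 212. 214. 214. 214. 216. 213. 213.
 213. 212. 215. 212. 215. 214. 213. 213. 211. 214. 218. 216. 211. 195.
 173. 132.  65.  47.]
[ 86.  85.  87.  89.  90.  85.  83.  84.  93.  99. 100. 104. 106. 104.
 103. 105. 103. 104. 104. 106. 105. 106. 107. 107. 105. 105. 105. 106.
 104. 108. 105. 107. 105.  99.  92.  83.  83.  88.  87.  86.  85.  86.
  87.  85.  85.]
2 [222 245 262 287]
   -0.0281 0.1553   -0.0077 0.1553   0.0073 0.1553   0.0295 0.1552
8 [225 230 232 233 235 236 240 245 261 270 272 275 277 281 282 283 284 285]
   -0.0256 0.1507   -0.0211 0.1507   -0.0193 0.1507   -0.0184 0.1507   -0.0167 0.1507   -0.0158 0.1507   -0.0122 0.1507   -0.0078 0.1506   0.0065 0.1506   0.0145 0.1506   0.0163 0.1506   0.019 0.1506   0.0207 0.1506  
[... 687 characters left out ...]
0.0192 -0.1043   0.0203 -0.1043
280 [232 236 238 246 261 262 264 268 269 271 272 273]
   -0.0252 -0.1311   -0.0205 -0.1311   -0.0181 -0.1311   -0.0086 -0.1311   0.0091 -0.1311   0.0102 -0.1311   0.0126 -0.1311   0.0173 -0.1311   0.0185 -0.1311   0.0209 -0.1311   0.0221 -0.1311   0.0232 -0.1311
295 [231 235 237 242 243 248 261 267 271 274]
   -0.0268 -0.1521   -0.022 -0.1521   -0.0196 -0.1521   -0.0136 -0.1521   -0.0124 -0.1521   -0.0064 -0.1521   0.0093 -0.1521   0.0165 -0.1521   0.0213 -0.1521   0.0249 -0.1521
303 [229 242 263 277]
   -0.0295 -0.1636   -0.0137 -0.1636   0.0118 -0.1636   0.0288 -0.1636
306 [229 242 263 277]
   -0.0296 -0.168   -0.0138 -0.168   0.0118 -0.1679   0.0289 -0.1679
```

```bash

python3 -m pendant "[[[-2,0,15],[0,0,0],0],[[0,0,30],[0,0,0],0],[[0,0,35],[0,0,0],0],[[0,0,25],[0,0,0],0],[[0,0,12],[0,0,0],0],[[0,0,8],[0,0,0],0],[[0,0,0],[0,0,0],0],[[0,0,0],[0,0,0],0]]"
python3 -c "
from h import *
plan([.659,-.056,.081],down(6.75))"
```

```text
t: 50.3
tool_pos: [0.6609, -0.0571, 0.1166]
tool_rot: [2.085, 2.345, 0.002]
contact_force: [0.2, 0.9, -1.1]
opening: 0.0102
grip_force: 79.4
pos [ 0.6609 -0.0571  0.1166] shift [ 1.4 -1.9 35.6] turn [ 0.003  0.002 -0.001] open 0.0102 grip 79.4
```

```bash

python3 -m pendant "[[[0,-1,5],[0,0,0],0],[[0,0,5],[0,0,0],0],[[0,0,5],[0,0,0],0],[[0,0,5],[0,0,0],0],[[0,0,0],[0,0,0],0],[[0,0,0],[0,0,0],0]]"|grep -E "pos|contact"
python3 -m pendant "[[[0,0,4],[0,0,0],0],[[0,0,4],[0,0,0],0],[[0,0,0],[0,0,0],0],[[0,0,0],[0,0,0],0]]"|grep -E "pos|contact|open"
```

```text
tool_pos: [0.6588, -0.0574, 0.0947]
contact_force: [0.1, -0.7, -2.0]
tool_pos: [0.6589, -0.0574, 0.0869]
contact_force: [0.7, -0.0, -1.5]
opening: 0.0103
```

Bar underside is now ≈0.103, below the post tops with no contact, so it is inside the slots.

```bash

python3 -m pendant "[[[0,0,2],[0,0,0],0],[[0,0,2],[0,0,0],0],[[0,0,0],[0,0,0],0],[[0,0,0],[0,0,0],0]]"|grep -E "pos|contact"
for i in 1 2; do python3 -m pendant "[[[0,0,1],[0,0,0],0],[[0,0,0],[0,0,0],0],[[0,0,0],[0,0,0],0]]"|grep -E "pos|contact"; done
```

```text
tool_pos: [0.6591, -0.0574, 0.0832]
contact_force: [0.1, -0.6, -1.7]
tool_pos: [0.6592, -0.0575, 0.0824]
contact_force: [-0.2, -0.9, -2.9]
tool_pos: [0.6592, -0.0574, 0.0813]
contact_force: [-0.2, -0.2, -1.8]
```

```bash

for i in 1 2; do python3 -m pendant "[[[0,0,1],[0,0,0],0],[[0,0,0],[0,0,0],0],[[0,0,0],[0,0,0],0]]"|grep -E "pos|contact"; done
```

```text
tool_pos: [0.6594, -0.0575, 0.0811]
contact_force: [-1.2, 0.4, 1.7]
tool_pos: [0.6595, -0.0575, 0.0811]
contact_force: [-3.5, 0.5, 5.2]
```

Seated. Release and back off, then check with the cameras.

```bash

python3 -m pendant "[[[0,0,-1],[0,0,0],0.08],[[0,0,0],[0,0,0],0.2],[[0,0,0],[0,0,0],0.35],[[0,0,0],[0,0,0],0.45],[[0,0,0],[0,0,0],0.45],[[0,0,-8],[0,0,0],0.45],[[0,0,-20],[0,0,0],0.45],[[0,0,-40],[0,0,0],0.45],[[0,0,-40],[0,0,0],0.45],[[0,0,-40],[0,0,0],0.45],[[0,0,-20],[0,0,0],0.45],[[0,0,0],[0,0,0],0.45]]"|grep -E "pos|contact|open"
python3 - <<'E'
from h import *
np.set_printoptions(precision=4,suppress=True)
W=snap('wrist','w14.png');S=snap('side','s14.png');T=snap('top','t14.png');m=optics.camera_model('wrist')
rc=np.array([.659,-.056,0]);x=np.array([.993,.1175,0]);y=np.array([-.1175,.993,0])
RD=((0,130,70),(8,255,255));BL=((100,120,60),(125,255,255))
b=blobs(W,*RD,(200,100,310,280),100)[0];c=b[1][0]
for v in(b[2][:,1].min(),b[2][:,1].max()): P=atz('',c,v,.141,m)-rc;print('tab',b[0],P@x,P@y)
w=blobs(W,(0,0,175),(179,40,255),(225,0,280,200),60)
for yy in(.06,-.06):
    for n,im,M,k in(('side',S,None,14),('wrist',W,m,40)):
        e=proj(n,rc+yy*y+[0,0,.074],M)
        for q in blobs(im,*BL,(max(0,int(e[0])-k),max(0,int(e[1])-k),int(e[0])+k,int(e[1])+k),30):
            P=atz(n,*q[1],.074,M)-rc;print(yy,n,q[0],(P@x).round(4),(P@y).round(4))
r=blobs(S,*RD,(220,130,250,170),20)[0];print('side red',r[0],r[1],'start [233.3 152.2], 53 px')
# bar edges along its length, seen from wrist (bar top z .111)
for yy in(.15,.10,.05):
    u,v=proj('wrist',rc+yy*y+[0,0,.111],m); v=int(round(v)); 
    if v>=0: row=W[v,int(u)-14:int(u)+15].mean(1).round(); print(yy,round(u,1),row.astype(int).tolist())
print(get_obs()['t'])
E
```

```text
tool_pos: [0.6623, -0.0579, 0.2579]
contact_force: [0.4, -0.0, 1.4]
opening: 0.0386
tab 505 -0.005754976821482814 0.032658069266224256
tab 505 -0.00612243493181509 -0.025181636666377384
0.06 side 58 -0.0076 0.1173
0.06 side 40 -0.009 0.0612
0.06 side 36 0.0335 0.1229
0.06 wrist 420 0.0085 0.0621
0.06 wrist 414 -0.0213 0.0624
-0.06 side 178 -0.0181 -0.1077
-0.06 wrist 805 0.0182 -0.0405
side red 56 [233.7143 151.9464] start [233.3 152.2], 53 px
0.15 252.1 [68, 158, 205, 215, 219, 218, 218, 216, 212, 214, 218, 220, 221, 207, 145, 78, 47, 44, 48, 39, 42, 38, 45, 41, 39, 46, 49, 45, 45]
0.1 252.1 [178, 153, 178, 213, 217, 221, 219, 220, 217, 219, 218, 219, 222, 209, 148, 93, 85, 88, 84, 85, 85, 84, 90, 156, 178, 177, 179, 176, 175]
0.05 252.1 [110, 115, 153, 199, 215, 217, 220, 220, 220, 219, 219, 217, 220, 205, 142, 75, 50, 57, 97, 114, 108, 82, 59, 49, 52, 53, 54, 81, 87]
53.6167
```

```bash

python3 -m pendant "[[[0,-20,-10],[0,0,0],0.45],[[0,-35,-10],[0,0,0],0.45],[[0,-35,0],[0,0,0],0.45],[[0,-35,0],[0,0,0],0.45],[[-20,-30,0],[0,0,0],0.45],[[-35,-20,0],[0,0,0],0.45],[[-35,-10,0],[0,0,0],0.45],[[-35,0,0],[0,0,0],0.45],[[-35,0,0],[0,0,0],0.45],[[-20,0,0],[0,0,0],0.45],[[0,0,0],[0,0,0],0.45],[[0,0,0],[0,0,0],0.45]]"|grep -E "pos|contact"
python3 - <<'E'
from h import *
np.set_printoptions(precision=4,suppress=True)
S=snap('side','s15.png');T=snap('top','t15.png')
rc=np.array([.659,-.056,0]);x=np.array([.993,.1175,0]);y=np.array([-.1175,.993,0])
BL=((100,120,60),(125,255,255));RD=((0,130,70),(8,255,255))
for q in blobs(T,*BL,(225,125,355,185),6):
    P=atz('top',*q[1],.074)-rc;print('top',q[0],q[1].round(1),(P@x).round(4),(P@y).round(4))
r=blobs(T,*RD,(270,135,310,165),10)[0];P=atz('top',*r[1],.141)-rc;print('tab',r[0],r[1],P@x,P@y)
r=blobs(S,*RD,(220,130,250,170),20)[0];R2=blobs(T,*RD,(270,135,310,165),10)[0]
print(tri(ray('side',*r[1]),ray('top',*R2[1])))
# bar outline in top view
for yy in(.175,.12,.03+.05,-.08,-.12,-.175):
    pr=[T[tuple(np.round(proj('top',rc+yy*y+xx*x+[0,0,.111])[::-1]).astype(int))].mean().round() for xx in np.arange(-.02,.0201,.004)];print(yy,pr)
T0=cv2.imread('pics/top0.png')[:,:,::-1]
for bx in((376,200,410,240),(128,162,150,186)): print('bystander diff',np.abs(T0[bx[1]:bx[3],bx[0]:bx[2]].astype(int)-T[bx[1]:bx[3],bx[0]:bx[2]]).mean())
E
```

```text
tool_pos: [0.495, -0.2577, 0.2654]
contact_force: [-0.4, 0.2, 0.2]
top 54 [334.2 151.4] -0.0151 -0.1625
top 51 [301.2 142.9] 0.0341 -0.048
top 46 [274. 158.] -0.0079 0.0593
top 25 [246.3 164. ] -0.0157 0.163
top 15 [334.6 139.1] 0.031 -0.1719
top 10 [244.5 151. ] 0.0339 0.1629
tab 55 [290.4182 148.8   ] -0.0004043186758842534 0.0009478364791364445
(array([ 0.6606, -0.0561,  0.1294]), np.float64(0.0021405705754288604))
0.175 [np.float64(115.0), np.float64(122.0), np.float64(97.0), np.float64(112.0), np.float64(178.0), np.float64(222.0), np.float64(227.0), np.float64(226.0), np.float64(139.0), np.float64(129.0), np.float64(173.0)]
0.12 [np.float64(98.0), np.float64(70.0), np.float64(61.0), np.float64(87.0), np.float64(172.0), np.float64(229.0), np.float64(236.0), np.float64(162.0), np.float64(124.0), np.float64(135.0), np.float64(184.0)]
0.08 [np.float64(133.0), np.float64(128.0), np.float64(92.0), np.float64(134.0), np.float64(226.0), np.float64(236.0), np.float64(233.0), np.float64(212.0), np.float64(164.0), np.float64(176.0), np.float64(170.0)]
-0.08 [np.float64(198.0), np.float64(142.0), np.float64(109.0), np.float64(122.0), np.float64(208.0), np.float64(234.0), np.float64(236.0), np.float64(232.0), np.float64(207.0), np.float64(198.0), np.float64(198.0)]
-0.12 [np.float64(197.0), np.float64(141.0), np.float64(106.0), np.float64(141.0), np.float64(227.0), np.float64(235.0), np.float64(231.0), np.float64(201.0), np.float64(198.0), np.float64(200.0), np.float64(197.0)]
-0.175 [np.float64(175.0), np.float64(179.0), np.float64(175.0), np.float64(161.0), np.float64(223.0), np.float64(231.0), np.float64(231.0), np.float64(207.0), np.float64(186.0), np.float64(179.0), np.float64(177.0)]
bystander diff 34.91053921568628
bystander diff 5.613636363636363
```

```bash
python3 - <<'E'
from h import *
np.set_printoptions(precision=4,suppress=True)
rc=np.array([.659,-.056,0]);x=np.array([.993,.1175,0]);y=np.array([-.1175,.993,0])
M=optics.camera_model('wrist');W=snap('wrist','w15.png')
BL=((100,120,60),(125,255,255))
T=cv2.imread('pics/t15.png')[:,:,::-1];S=cv2.imread('pics/s15.png')[:,:,::-1]
def rect(n,im,cx,cy,z,m):
    # metric rectified view of plane z in rack frame, 2 mm/pixel, rows = -x from +.07, cols = y from .17 down
    X,Y=np.meshgrid(np.arange(.07,-.071,-.004),np.arange(.12,-.171,-.004),indexing='ij')
    uv=np.array([proj(n,rc+a*x+b*y+[0,0,z],m) for a,b in zip(X.ravel(),Y.ravel())],np.float32).reshape(*X.shape,2)
    p=cv2.remap(np.ascontiguousarray(im),uv[...,0],uv[...,1],cv2.INTER_LINEAR)
    h=cv2.cvtColor(p,cv2.COLOR_RGB2HSV); b=cv2.inRange(h,*BL)>0; w=(h[...,2]>195)&(h[...,1]<45)
    print(n); 
    for i in range(len(X)): print('%6.3f '%X[i,0]+''.join('B' if b[i,j] else 'w' if w[i,j] else 'r' if (h[i,j,0]<9 and h[i,j,1]>130) else '.' for j in range(X.shape[1])))
rect('top',T,0,0,.074,None); rect('wrist',W,0,0,.074,M)
np.save('pics/x.npy',[0])
E
```

```text
top
 0.070 .........................................................................
 0.066 .........................................................................
 0.062 .........................................................................
 0.058 .........................................................................
 0.054 .....................................w...................................
 0.050 .....................................w...................................
 0.046 ......................................BB....w............................
 0.042 .w.....w..............................BBBBBB...ww........................
 0.038 www....www....ww.....ww....www.......BBBBBBBBBB.ww....www....www....ww...
 0.034 ...w............w.....ww.............BBBBBBBBBB...w............w........B
 0.030 ..wwwwwww....wwwww...wwwwww..........B..BBBBBBB...wwwwwww...wwwww...w...B
 0.026 ..wwwwwwww...........www..........r......BBBBBB...wwwwwww...wwww.......BB
 0.022 ...wwww..w...........ww..rrrrrrrrrrrr..........w..wwwwwww..wwwww.........
 0.018 wwwwwwww.wwwwwwwwwwwwww..rrrrrrrrrrr
[... 4041 characters left out ...]
.................................................BB.
-0.042 ......................................................................BB.
-0.046 .....................................................................BB..
-0.050 .....................................................................BB..
-0.054 .........................................................................
-0.058 .........................................................................
-0.062 .........................................................................
-0.066 .........................................................................
-0.070 .........................................................................
```

```bash
python3 -c "
from h import *
o=get_obs();print(o['t'],np.abs(o['dq']).max(),o['grip_force'])
print(ctrl.finish_job())"
```

```text
54.7667 0.011832837403447706 0.0
the job is handed in; nothing more can be done
None
```

I handed the job in at t = 54.8 s, with no verdict returned: both jars stand mouth down on the tray (jar 2 was found knocked to about 20 mm off the centre line at the last check, inside the 28 mm limit, and I left it there), and the bar lies centred in both slots with its tab up; I never went near the sample bottle or the petri dish, but my final picture comparison did not confirm the bottle's position.

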